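Hang the scraper on the rotary rack's empty hook

ROBOT

A 6-joint arm with a two-finger parallel gripper is mounted at the origin on the work surface. World frame = base frame: x ahead of the robot, y to its left, z up, the work surface at z = 0. Lengths are in m, angles in rad, forces in N, time in s.
With the tool pointing down it reaches from about 0.375 to 0.9 m from the base axis. Payload 3.1 kg.
Tool frame: the origin (TCP) lies between the finger pads; the fingertips stand 11 mm ahead of it and the grasp point (between the pads) lies 8 mm behind it; z points along the fingers, y is the direction in which the jaws open and shut (so a half turn about z gives the same grasp; the last joint's range is limited). The gripper opens to 85 mm and grips with 20 to 120 N. Pads are 22 mm wide; open, the fingers measure 114 mm over their backs; the gripper's body (76 mm by 85 mm) begins 54 mm behind the grasp point. The pads swing forward as they close: fully open they stand 13 mm farther back than shut.
Start: joints at [1.165, 0.527, 1.433, -0, 1.181, -0.178], TCP at [0.14, 0.609, 0.242] pointing down, gripper open.
Joint ranges: [-3.08, 3.08], [-0.75, 2.2], [0.22, 2.44], [-1.43, 4.57], [0, 2.65], [-2.85, 2.85]. Speed limits (rad/s): [2.79, 2.79, 3.14, 3.14, 3.14, 3.14].

INTERFACE

Orientations are given as a unit quaternion [x, y, z, w].
In Python, from station import manip gives the robot as it stands.
- The arm moves only by the tool move_arm, never from a script. Its argument "deltas" is a list of rows, each a list of 5 numbers: the shift along the tool's x, y, z in units of 40 cm (1.0 is 40 cm), then the turn about the tool's z in units of 0.5 rad (1.0 is 0.5 rad), then the opening in per cent of the stroke, from 0 (shut) to 100 (fully open). In form: [[x, y, z, twist, grip], ...]. A call has exactly 8 rows; each row is the pose to reach, as a shift and turn from the pose commanded when the call began, along the tool's axes at that moment; what a row does not reach only later rows make up. A row lasts 1/12 s, in which the tool goes at most 41.7 mm and 7.16 degrees, less where a joint would pass 70% of its speed; a pose out of reach is approached as far as the arm can. A call with a number of a shift or a turn outside -1 to 1 is refused whole. A call with a gripper value outside its range is refused whole. The fingers move at their own pace and stop on an object; "force" is the grip in N (left out, the last holds). Time passes only in rows, so rows that repeat a pose let the fingers close, or fill a call up. It gives the time, the measured TCP pose, the force and the opening at its end, in the units of the state.
- manip.sense(): the state, without advancing time (a new reading comes with each control period).
- manip.snapshot(name): name is "scene" or "top" or "wrist"; returns (picture, depth): 384x512x3 uint8, red, green, blue; 384x512 float32, m along the optical axis (not along the pixel's ray), 0 where there is no reading.
- manip.get_calibration(name): a dict with "vfov" (degrees; the focal length in pixels is half the picture's height over the tangent of half this angle, whatever the lens; pixels are square), "cx", "cy" (the principal point, pixels), "D" ([k1, k2, p1, p2, k3] as OpenCV has them; the pictures are not rectified), "pose" (4x4, takes a point from camera to world coordinates). Camera axes: x right, y down, z forward; pixel columns grow to the right and rows downward; lengths in m; the calibration is good to about 2 mm. A picture is of the moment at which its call begins: read the wrist's pose just before it. get_calibration takes no time and is no camera call; for the wrist camera it gives the pose at the moment of the call.
- manip.sign_off(): hands the job in, once; it reports no verdict.
The state is a dict: "t": time; "q": joint angles; "qd": joint speeds; "tau": joint torques, N m; "tcp_pos": TCP position; "tool_rot": TCP orientation; "force": force on the tool from outside, world axes, zero at the start; "ft_torque": the same for the moment, N m; "finger_gap": opening from 0.0 (shut) to 1.0 (fully open).
Only numpy, scipy, OpenCV 4.12 (cv2) and the standard library are available. Lean on these libraries where they do the work, as an engineer would, in place of code of your own. Each camera call takes 0.05 s, during which the arm holds its last target.

TASK

Turn the carousel of the tool rack by its crank until the one empty hook stands over the pointer on the foot, at the open front. Then take the scraper out of its block, hang its ring on that hook and press it down until the hook is fully home on its stop: firmly, with about 15 N and never more than 25 N. Let go, leaving the other things where they are.

Things in the scene. Friction and masses are not known exactly. Their poses are not given: they have to be found in the camera images.
- rack: Rotary tool rack, fixed. Grey foot 210 mm across, 30 mm high; origin at the centre of its underside, on the carousel's axis. Its front is its own -x, marked by a dark pointer rib on the foot. A clear flat cover, top 268 mm above the table, roofs the rear (x 25 to 160, y +-155 mm) on two thin posts at the rear corners; the front is open.
- carousel (a joint): Turn of the carousel (rad): 0 when the empty hook is straight over the pointer; grows counter-clockwise from above; stops at +-2.9. About 0.2 N m of friction; stays where left. Five hooks stand out at 72 degree steps; four carry tools (up to 245 mm above the table), one is empty.
- crank (a point): Point to grip on the carousel's crank peg, on its axis, 315 mm above the table. An upright black round peg, 16 mm thick, from 283 to 335 mm above the table, on a dark crank arm above the cover, 60 mm from the turning axis, exactly opposite the empty hook.
- hook_seat (a point): Nominal seat of the empty hook, raised: middle of the bar's top, 100 mm from the turning axis, 205 mm high. Turns with the carousel but not pressed down with the hook. The real seat lies up to 10 mm above or below (height set by hand, not measured). Steel bar 8 mm thick, radial, level from 45 to 112 mm off the axis, then an upturned tip 122 mm off, 126 mm with its end, its top 14 mm above the seat.
- hook (a joint): How far the empty hook is pressed down on its slide (m): 0 raised (at the start), 0.012 fully down on its stop. About 8 N of friction: the tool's weight does not lower it and it stays where left. Under load it also gives up to 6 mm on a rubber pad (5 N per mm) that springs back and is not in this reading.
- scraper: Loose steel scraper, 173 mm tall, 0.15 to 0.3 kg, upright in the block. Origin: middle of its lower edge; z up, x along the ring's hole. Blade 8 (x) x 50 (y) x 55 mm; ring of 8 mm bar in the y-z plane, centre 96 mm up, hole about 51 mm, 68 mm overall; black grip block 12 (x) x 26 (y) mm from 130 to 173 mm up.
- scraper_eye (a point): Top of the ring's hole, on its inner edge, 121.7 mm above the scraper's lower edge: this rests on the hook's bar when the scraper hangs.
- scraper_grip (a point): Middle of the scraper's black grip block, 154 mm above its lower edge.
- block: Wooden bench block 70 (x) x 110 (y) x 36 mm, fixed, origin under its centre; a slot 12 x 54 mm, 30 mm deep, holds the scraper's blade loosely, the scraper's x along the block's x.
- jar: Bystander, loose: a squat lidded jar, 60 mm across, 85 mm tall; origin in its underside.
- can: Bystander, loose: a can, 68 mm across, 110 mm tall; origin in its underside.
- bowl: Bystander, loose: a white bowl, 110 mm across, 50 mm tall; origin in its underside.
- stone: Bystander, loose: a reddish lump of carved stone, 104 mm across, 85 mm tall; origin in its underside.
- hammer: Bystander, loose: a hammer lying flat, 260 mm long; origin in its underside.
- brush: Bystander, loose: a brush lying flat, 200 mm long; origin in its underside.
- wedge: Bystander, loose: a wooden slip 90 x 40 x 25 mm lying flat; origin in its underside.

How it is judged:
On the way, in this order (a step that is already met when the one before it is completed fails the run):
1. the empty hook stands over the pointer, at rest (x of hook_seat in the frame of rack below -0.08 m and y of hook_seat in the frame of rack between -0.022 and 0.022 m and velocity of joint carousel between -0.1 and 0.1 rad/s), for 0.2 s.
2. the scraper's ring is on the empty hook, at the front, and the hook is pressed fully down and held there with more than 11 N (x of hook_seat in the frame of rack below -0.08 m and y of hook_seat in the frame of rack between -0.022 and 0.022 m and value of joint hook above 0.0105 m and horizontal distance between scraper_eye and hook_seat below 0.022 m and distance between scraper_eye and hook_seat below 0.032 m and angle between scraper's own z axis and vertical below 0.25 rad and contact force between scraper and rack above 11 N), for 0.1 s.
At the end, for the whole second after the job is handed in: The empty hook is at the front within 22 mm sideways of the pointer's line, pressed down at least 10.5 of its 12 mm, and the scraper hangs from it by its ring, eye within 22 mm of the seat seen from above, within 0.25 rad of upright, released and at rest (x of hook_seat in the frame of rack below -0.08 m and y of hook_seat in the frame of rack between -0.022 and 0.022 m and value of joint hook above 0.0105 m and horizontal distance between scraper_eye and hook_seat below 0.022 m and distance between scraper_eye and hook_seat below 0.032 m and angle between scraper's own z axis and vertical below 0.25 rad and contact force between scraper and rack above 0.5 N and linear speed of scraper below 0.03 m/s and angular speed of scraper below 0.4 rad/s); the robot touches nothing.
It fails at once if more than 25 N between the scraper and the rack (contact force between scraper and rack above 25 N).
It fails at once if a bystander moved more than 30 mm (distance of any of jar, can, bowl, stone, hammer, brush, wedge from where it was at the start of the episode above 0.03 m).
It also fails if it takes over 64 s, if anything falls off the work surface, if the arm or the gripper's body presses on something with over 40 N, if the wrist force passes 120 N, or if a joint passes its speed limit or range.

## Working session

There is one attempt and no reset: what is moved stays moved. The work goes in short steps, Python scripts to look and compute and a tool call to move; the robot and the scene stay as the last step left them, time stands still between calls to the robot, and variables do not carry over. Pictures are saved under pics/ and viewed, and the job is handed in when it is done.

Besides the shell and the picture viewer there is one more tool, called after "Call:" in YAML: its name, and indented under it one key for each argument. move_arm: Moves the arm, as the interface text tells. Its arguments: {"type":"object","properties":{"deltas":{"type":"array","items":{"type":"array","items":{"type":"number"}}},"force":{"type":"number"}},"required":["deltas"]}

```bash
ls; mkdir -p pics
cat > h.py <<'E'
import numpy as np, cv2
from station import manip
def K(c,shape=(384,512)):
    f=shape[0]/2/np.tan(np.radians(c["vfov"])/2)
    return np.array([[f,0,c["cx"]],[0,f,c["cy"]],[0,0,1.]])
def ray(c,uv):
    p=cv2.undistortPoints(np.array(uv,float).reshape(-1,1,2),K(c),np.array(c["D"],float)).reshape(-1,2)
    P=np.array(c["pose"]); d=np.c_[p,np.ones(len(p))]@P[:3,:3].T
    return P[:3,3],d
def onz(c,uv,z):
    o,d=ray(c,uv); return o+d*((z-o[2])/d[:,2])[:,None]
def dep(c,uv,D):
    o,d=ray(c,uv); return np.array([o+dd*D[int(round(v)),int(round(u))] for dd,(u,v) in zip(d,uv)])
def cloud(c,D):
    v,u=np.mgrid[0:384,0:512]; o,d=ray(c,np.c_[u.ravel(),v.ravel()])
    P=o+d*D.reshape(-1,1); P[D.ravel()==0]=np.nan; return P.reshape(384,512,3)
E
python3 - <<'E'
from h import *
for n in("scene","top","wrist"):
    c=manip.get_calibration(n); p,d=manip.snapshot(n)
    np.savez(f"{n}0.npz",p=p,d=d,pose=c["pose"])
    cv2.imwrite(f"pics/{n}0.png",p[:,:,::-1]); print(n,c)
print(manip.sense())
E
```

```text
pics
scene {'vfov': 51.2697433738567, 'cx': 256.41490055320133, 'cy': 184.5191277343819, 'D': array([0.01246203, 0.        , 0.        , 0.        , 0.        ]), 'pose': array([[-0.82036333,  0.40034743, -0.40832088,  1.11059099],
       [ 0.57144823,  0.54742546, -0.61136918,  0.87908057],
       [-0.02123483, -0.73487911, -0.67786561,  1.15859074],
       [ 0.        ,  0.        ,  0.        ,  1.        ]])}
top {'vfov': 55.33421207193093, 'cx': 257.0185942523533, 'cy': 194.11028200519522, 'D': array([-0.11073539,  0.        ,  0.        ,  0.        ,  0.        ]), 'pose': array([[ 0.02238719, -0.97815109,  0.20668636,  0.27003256],
       [-0.99972391, -0.02337862, -0.0023553 ,  0.00769287],
       [ 0.00713588, -0.20657657, -0.97840442,  1.31827377],
       [ 0.        ,  0.        ,  0.        ,  1.        ]])}
wrist {'vfov': 60.41406877607296, 'cx': 252.25214416379913, 'cy': 189.39588575195876, 'D': array([-0.04846549,  0.        ,  0.        ,  0.        ,  0.        ]), 'pose': array([[ 0.22618594,  0.93403735,  0.2764311 ,  0.06771798],
       [ 0.97408006, -0.21606459, -0.06696359,  0.62476598],
       [-0.00281952,  0.28441225, -0.95869793,  0.37217325],
       [ 0.        ,  0.        ,  0.        ,  1.        ]])}
{'t': 0.15, 'q': array([ 1.16550427e+00,  5.28271293e-01,  1.43363695e+00, -3.00651417e-05,
        1.18140793e+00, -1.78487104e-01]), 'qd': array([-0.00120967, -0.00199548, -0.00390326,  0.00097934, -0.00142643,
       -0.00050951]), 'tau': array([ 9.65620784e-04, -4.42740798e+01, -1.78277636e+01, -2.53399339e-04,
        5.59331820e-03, -9.12053792e-06]), 'tcp_pos': array([0.14029233, 0.60848776, 0.24153772]), 'tool_rot': array([ 1.13153848e-01,  9.93577105e-01, -8.29306577e-04, -2.34666894e-04]), 'force': array([-0.63110775,  0.05786293, -0.86747949]), 'ft_torque': array([ 0.01203947, -0.04871116,  0.00378961]), 'finger_gap': 1.0033114805974628}
```

View pics/scene0.png

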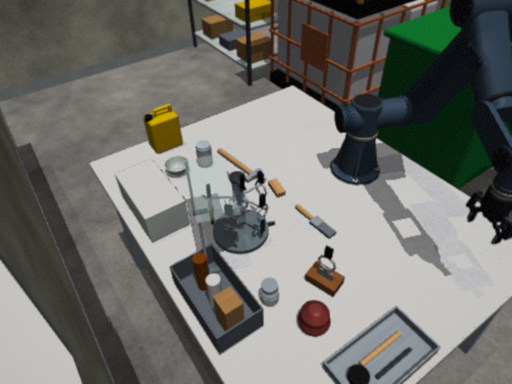

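View pics/top0.png

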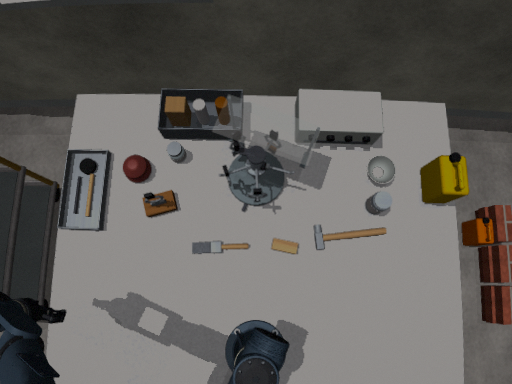

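View pics/wrist0.png

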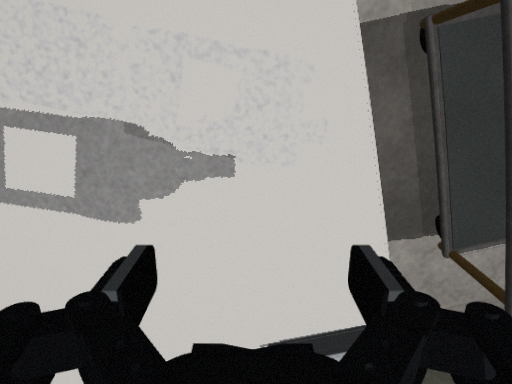

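The scene view shows the rack at about (240,215) and the block at (325,275). In the top view they are at (256,177) and (160,203). I'll zoom in.

Run:
```python
import cv2
a=cv2.imread("pics/top0.png")[110:225,130:350]; cv2.imwrite("pics/topz.png",cv2.resize(a,None,fx=3.6,fy=3.6,interpolation=cv2.INTER_CUBIC))
a=cv2.imread("pics/scene0.png")[150:300,165:350]; cv2.imwrite("pics/scenez.png",cv2.resize(a,None,fx=4,fy=4,interpolation=cv2.INTER_CUBIC))
```

```text
(no output)
```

View pics/topz.png

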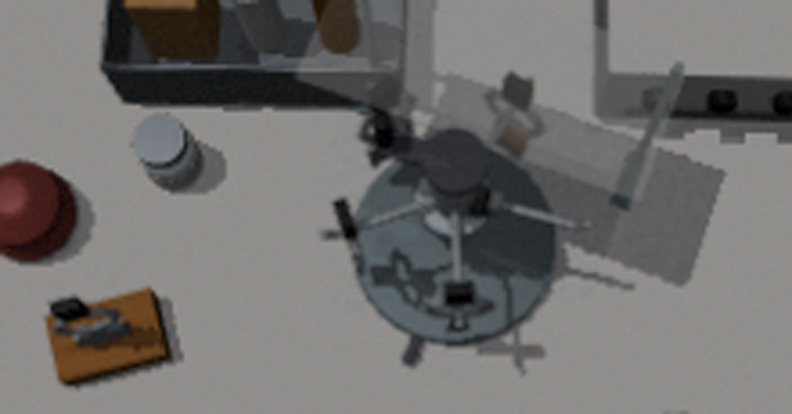

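View pics/scenez.png

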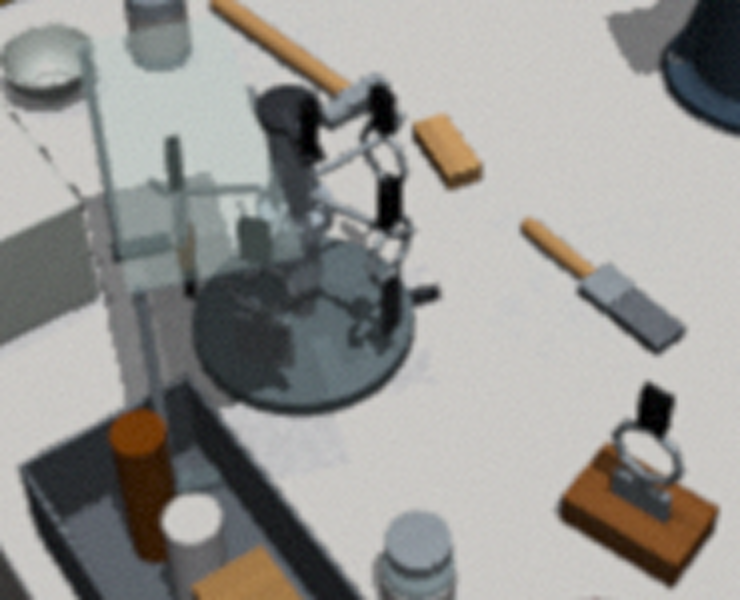

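Run:
```python
from h import *
for n in("top","scene"):
    c=manip.get_calibration(n); z=np.load(n+"0.npz"); P=cloud(c,z["d"]); p=z["p"]
    H=P[...,2]
    m=(np.nan_to_num(H)>0.272)&(np.nan_to_num(H)<0.4)&(P[...,0]>0.3)&(P[...,0]<0.8)&(abs(P[...,1])<0.2)
    v,u=np.nonzero(m)
    print(n,len(v))
    for a,b in list(zip(v,u))[::max(1,len(v)//40)]: print(a,b,P[a,b].round(3),p[a,b])
# foot circle
c=manip.get_calibration("top"); z=np.load("top0.npz"); P=cloud(c,z["d"]); H=np.nan_to_num(P[...,2])
m=(abs(H-0.03)<0.006)&(P[...,0]>0.3)&(P[...,0]<0.8)&(abs(P[...,1])<0.2)
Q=P[m]; (cc,r)=cv2.minEnclosingCircle(Q[:,:2].astype(np.float32)); print(cc,r,len(Q))
vis=cv2.applyColorMap(np.clip(H/0.35*255,0,255).astype(np.uint8),cv2.COLORMAP_JET)[110:225,130:350]
cv2.imwrite("pics/toph.png",cv2.resize(vis,None,fx=3.6,fy=3.6,interpolation=cv2.INTER_NEAREST))
c=manip.get_calibration("scene"); z=np.load("scene0.npz"); P=cloud(c,z["d"]); H=np.nan_to_num(P[...,2])
vis=cv2.applyColorMap(np.clip(H/0.35*255,0,255).astype(np.uint8),cv2.COLORMAP_JET)[150:300,165:350]
cv2.imwrite("pics/sceneh.png",cv2.resize(vis,None,fx=4,fy=4,interpolation=cv2.INTER_NEAREST))
```

```text
top 445
101 240 [0.785 0.065 0.272] [80 83 83]
120 221 [0.721 0.121 0.272] [57 43 31]
125 252 [0.706 0.025 0.272] [144 143 140]
141 236 [0.631 0.069 0.333] [12  9 16]
143 238 [0.625 0.063 0.334] [29 30 32]
145 239 [0.625 0.06  0.317] [30 33 35]
146 257 [0.636 0.009 0.28 ] [47 48 51]
147 241 [0.631 0.056 0.283] [39 39 42]
147 260 [ 0.633 -0.     0.28 ] [46 47 52]
148 243 [0.627 0.05  0.285] [25 26 28]
148 257 [0.628 0.008 0.284] [48 50 55]
149 238 [0.619 0.064 0.299] [4 6 7]
149 249 [0.625 0.032 0.284] [45 46 52]
149 260 [ 0.626 -0.001  0.283] [48 48 53]
150 242 [0.622 0.053 0.28 ] [28 28 31]
150 253 [0.621 0.02  0.286] [44 46 52]
150 264 [ 0.624 -0.013  0.281] [66 68 71]
151 244 [0.619 0.047 0.282] [42 42 45]
151 255 [0.62  0.014 0.281] [48 49 52]
152 234 [0.616 0.077 0.279] [25 27 29]
152 245 [0.616 0.044 0.28 ] [47 50 54]
152 256 [0.617 0.011 0.282] [49 49 54]
153 238 [0.613 0.065 0.279] [61 60 62]
153 249 [0.613 0.032 0.282] [54 56 62]
153 260 [ 0.614 -0.001  0.28 ] [50 51 55]
154 245 [0.61  0.044 0.279] [43 44 47]
154 256 [0.611 0.011 0.279] [47 47 52]
155 244 [0.608 0.047 0.278]
[... 1530 characters left out ...]
 8]
181 234 [0.634 0.035 0.285] [47 48 54]
181 240 [0.637 0.078 0.318] [19 20 26]
182 233 [0.634 0.028 0.277] [25 28 29]
182 239 [0.62  0.043 0.28 ] [42 49 53]
183 205 [ 0.709 -0.026  0.272] [190 198 194]
183 239 [0.626 0.052 0.286] [41 43 45]
184 237 [0.632 0.05  0.283] [38 41 45]
184 243 [0.629 0.082 0.305] [26 26 26]
185 241 [0.634 0.078 0.3  ] [ 6  4 11]
186 240 [0.635 0.072 0.291] [10 16 15]
187 238 [0.634 0.057 0.276] [41 44 48]
187 244 [0.626 0.083 0.291] [35 34 33]
188 243 [0.629 0.081 0.286] [12 14 15]
189 241 [0.635 0.077 0.283] [32 31 37]
190 240 [0.64  0.079 0.283] [35 39 42]
191 241 [0.636 0.079 0.276] [41 40 44]
(0.5472886562347412, 0.03333244472742081) 0.26969948410987854 1047
```

View pics/toph.png

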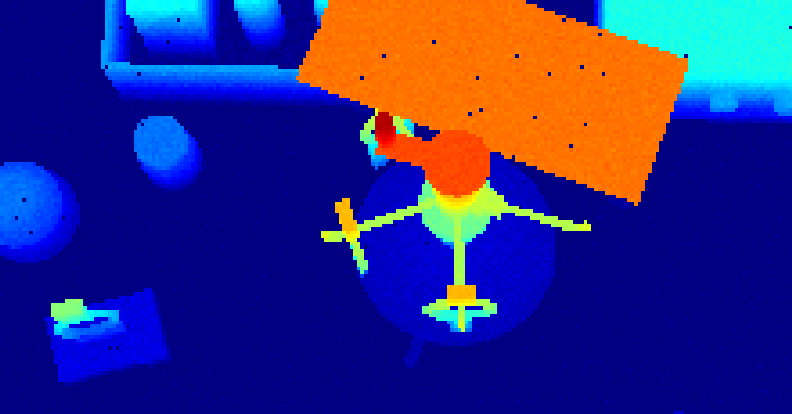

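View pics/sceneh.png

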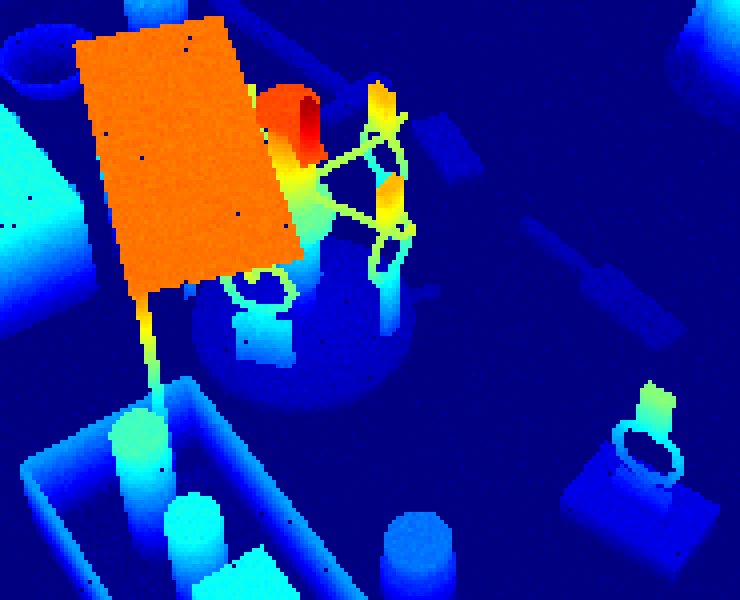

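```bash
cat > m.py <<'E'
from h import *
c=manip.get_calibration("top"); z=np.load("top0.npz"); P=cloud(c,z["d"]); H=np.nan_to_num(P[...,2]); X=P[...,0];Y=P[...,1]
roi=np.zeros((384,512),bool); roi[110:225,215:350]=1
# foot: contour of z .03 area + everything: circle fit by edge points
m=roi&(abs(H-0.03)<0.01)&(X>0.42)&(X<0.72)
Q=P[m][:,:2]
# convex hull points, robust circle fit
from scipy.optimize import least_squares
c0=np.array([0.58,0.01])
ang=np.arctan2(Q[:,1]-c0[1],Q[:,0]-c0[0]); r=np.hypot(*(Q-c0).T)
E=[]
for a in np.arange(-np.pi,np.pi,0.12):
    s=(abs(ang-a)<0.06)&(r<0.135)
    if s.sum()>3: E.append(Q[s][np.argmax(r[s])])
E=np.array(E)
f=least_squares(lambda t:np.hypot(E[:,0]-t[0],E[:,1]-t[1])-t[2],[*c0,.105],loss="soft_l1",f_scale=0.002)
print("foot",f.x,len(E))
# pointer
foot=f.x[:2]; rr=np.hypot(X-foot[0],Y-foot[1])
m=roi&(H>0.012)&(H<0.06)&(rr>0.112)&(rr<0.16)&(X<0.52)&(Y>-0.03)
print("ptr",P[m].mean(0),m.sum()); d=P[m].mean(0)[:2]-foot; print("front ang deg",np.degrees(np.arctan2(d[1],d[0])))
# cover
m=roi&(abs(H-0.268)<0.005)
m2=(abs(H-0.268)<0.005)&(X>0.5)&(X<0.85)&(Y>-.25)&(Y<.16)
n,l,st,ce=cv2.connectedComponentsWithStats(m2.astype(np.uint8)); k=1+np.argmax(st[1:,4])
R=cv2.minAreaRect(P[l==k][:,:2].astype(np.float32)); print("cover",R,cv2.boxPoints(R))
# hub
m=(abs(H-0.282)<0.008)&(X>.55)&(X<.66)&(abs(Y)<.03)
R=P[m][:,:2]; print("hub",cv2.minEnclosingCircle(R.astype(np.float32)), m.sum())
m=(H>0.325)&(H<.35)&(X>.55)&(X<.7)&(abs(Y)<.12); print("peg top",P[m].mean(0),m.sum())
cs=manip.get_calibration("scene"); zs=np.load("scene0.npz"); S=cloud(cs,zs["d"]); Hs=np.nan_to_num(S[...,2])
m=(Hs>0.33)&(Hs<.35)&(S[...,0]>.55)&(S[...,0]<.7)&(abs(S[...,1])<.12); print("peg top scene",S[m].mean(0),m.sum())
m=(Hs>0.292)&(Hs<.35)&(S[...,0]>.55)&(S[...,0]<.7)&(abs(S[...,1])<.12); print("peg side scene",S[m].mean(0),m.sum(), S[m].min(0),S[m].max(0))
m=(abs(Hs-0.282)<0.006)&(S[...,0]>.55)&(S[...,0]<.66)&(abs(S[...,1])<.03); print("hub scene",cv2.minEnclosingCircle(S[m][:,:2].astype(np.float32)))
# hook bar
m=(H>0.17)&(H<0.24)&(Y<-0.04)&(Y>-0.16)&(X>.5)&(X<.62)
B=P[m]; print("bar",len(B)); print(B[np.argsort(-B[:,1])].round(3)[::3])
E
python3 m.py
```

```text
foot [0.60725035 0.00963323 0.10131456] 48
ptr [0.49178122 0.05010474 0.01661113] 19
front ang deg 160.6846225273041
cover ((0.6979694366455078, -0.018925651907920837), (0.3094443678855896, 0.1388183981180191), 70.36304473876953) [[ 0.5806012  -0.14132375]
 [ 0.71134603 -0.18797493]
 [ 0.81533766  0.10347244]
 [ 0.68459284  0.15012363]]
hub ((0.6092872619628906, 0.0101450365036726), 0.028193393722176552) 254
peg top [0.62336412 0.06804955 0.33270197] 27
peg top scene [0.62748546 0.07458849 0.33321769] 14
peg side scene [0.62925399 0.07745016 0.31677324] 61 [0.62040598 0.06640267 0.29236884] [0.63670156 0.08275816 0.33644515]
hub scene ((0.6131612062454224, 0.015055065043270588), 0.028808649629354477)
bar 53
[[ 0.597 -0.041  0.194]
 [ 0.598 -0.044  0.191]
 [ 0.591 -0.047  0.193]
 [ 0.594 -0.054  0.196]
 [ 0.588 -0.057  0.193]
 [ 0.588 -0.06   0.192]
 [ 0.584 -0.066  0.196]
 [ 0.585 -0.07   0.193]
 [ 0.589 -0.073  0.191]
 [ 0.583 -0.077  0.188]
 [ 0.583 -0.08   0.189]
 [ 0.585 -0.086  0.193]
 [ 0.585 -0.089  0.196]
 [ 0.582 -0.092  0.194]
 [ 0.581 -0.095  0.198]
 [ 0.578 -0.098  0.198]
 [ 0.578 -0.103  0.208]
 [ 0.575 -0.107  0.208]]
```

Run:
```python
from h import *
for n in("top","scene"):
    c=manip.get_calibration(n); z=np.load(n+"0.npz"); P=cloud(c,z["d"]); H=np.nan_to_num(P[...,2]); X=P[...,0];Y=P[...,1]
    box=(X>.4)&(X<.65)&(Y>.2)&(Y<.42)
    m=box&(abs(H-0.036)<0.006); R=cv2.minAreaRect(P[m][:,:2].astype(np.float32)); print(n,"block",R,cv2.boxPoints(R).round(3).tolist(),m.sum())
    m=box&(H>0.06); print("scraper max z",H[m].max())
    m=box&(H>H[m].max()-0.008); R=cv2.minAreaRect(P[m][:,:2].astype(np.float32)); print("grip top",P[m].mean(0),R,m.sum())
    m=box&(H>0.145)&(H<.19); print("grip",P[m].mean(0),P[m].min(0),P[m].max(0))
    m=box&(H>0.06)&(H<.19); Q=P[m]; q=Q[:,:2]-Q[:,:2].mean(0); w,v=np.linalg.eigh(q.T@q); print("plan dir",np.degrees(np.arctan2(v[1,1],v[0,1])), Q.mean(0), np.sqrt(w/len(q)))
```

```text
top block ((0.5585623383522034, 0.3754879832267761), (0.19501975178718567, 0.10855085402727127), 18.090700149536133) [[0.4490000009536743, 0.3970000147819519], [0.4830000102519989, 0.2939999997615814], [0.6679999828338623, 0.3540000021457672], [0.6340000033378601, 0.4569999873638153]] 449
scraper max z 0.18441331269422623
grip top [0.50007648 0.35703687 0.17865299] ((0.5004880428314209, 0.355156809091568), (0.010778924450278282, 0.025448614731431007), 12.720465660095215) 26
grip [0.49853367 0.35465537 0.17205594] [0.49134973 0.34240892 0.14855682] [0.50839656 0.36767999 0.18441331]
plan dir -154.9581834617312 [0.53059378 0.36907954 0.11075868] [0.01316153 0.06109487]
scene block ((0.5043569207191467, 0.36117857694625854), (0.07387542724609375, 0.11059577763080597), 16.470212936401367) [[0.453000009059906, 0.40400001406669617], [0.48500001430511475, 0.2980000078678131], [0.5550000071525574, 0.3190000057220459], [0.5239999890327454, 0.42500001192092896]] 488
scraper max z 0.18049082311479003
grip top [0.50408149 0.36229907 0.17675466] ((0.5044680833816528, 0.36140310764312744), (0.013656115159392357, 0.025723787024617195), 6.798379421234131) 32
grip [0.50636432 0.36347455 0.16534068] [0.49640035 0.34782341 0.14524621] [0.51360889 0.37549487 0.18049082]
plan dir -155.99070507209564 [0.51382422 0.36623633 0.11940357] [0.01468559 0.0338309 ]
```

Call:
move_arm:
  deltas:
    - [0, 0, -0.06, 0.25, 60]
    - [0, 0, -0.13, 0.5, 60]
    - [0, 0, -0.2, 0.75, 60]
    - [0, 0, -0.27, 1, 60]
    - [0, 0, -0.34, 1, 60]
    - [0, 0, -0.4, 1, 60]
    - [0, 0, -0.4, 1, 60]
    - [0, 0, -0.4, 1, 60]

```text
t: 0.82
tcp_pos: [0.1406, 0.6094, 0.4037]
tool_rot: [0.355, 0.935, 0.002, 0.0]
force: [-0.0, -0.5, -0.1]
finger_gap: 0.602
```

```bash
cat > d.py <<'E'
import sys
from h import *
def deltas(target,yaw_y=None,verbose=True):
    s=manip.sense(); x,y,z,w=s["tool_rot"]
    from scipy.spatial.transform import Rotation as R
    M=R.from_quat(s["tool_rot"]).as_matrix(); d=M.T@(np.array(target)-s["tcp_pos"])
    ya=np.degrees(np.arctan2(M[1,1],M[0,1]))
    print("tcp",s["tcp_pos"].round(4),"yaw_y",ya.round(2),"tilt",np.degrees(np.arccos(-M[2,2])).round(2),"q",s["q"].round(2),"F",s["force"].round(2),"T",s["ft_torque"].round(2),"gap",round(s["finger_gap"],3),"t",s["t"])
    print("shift units",(d/0.4).round(4), end=" ")
    if yaw_y is not None: print("twist units",((ya-yaw_y)/28.6479).round(4))
if __name__=="__main__":
    a=list(map(float,sys.argv[1:])); deltas(a[:3],a[3] if len(a)>3 else None)
E
python3 d.py 0.6255 0.0705 0.40 -13.6
```

```text
tcp [0.1406 0.6094 0.4037] yaw_y 48.36 tilt 0.19 q [ 1.17  0.4   1.21 -0.    1.53  0.32] F [-0.01 -0.47 -0.08] T [ 0.01  0.   -0.06] gap 0.602 t 0.8167
shift units [-1.801  -0.2014  0.0068] twist units 2.1628
```

Call:
move_arm:
  deltas:
    - [-0.1, -0.01, 0, 0.12, 60]
    - [-0.2, -0.022, 0, 0.24, 60]
    - [-0.3, -0.033, 0, 0.36, 60]
    - [-0.4, -0.045, 0, 0.48, 60]
    - [-0.5, -0.056, 0, 0.6, 60]
    - [-0.6, -0.067, 0, 0.72, 60]
    - [-0.7, -0.078, 0, 0.84, 60]
    - [-0.8, -0.09, 0, 0.96, 60]

```text
t: 1.48
tcp_pos: [0.3558, 0.3673, 0.4003]
tool_rot: [0.569, 0.823, -0.002, -0.001]
force: [0.3, 0.5, -0.4]
finger_gap: 0.604
```

```bash
python3 d.py 0.6255 0.0705 0.40 -13.6
```

```text
tcp [0.3558 0.3673 0.4003] yaw_y 20.7 tilt 0.23 q [0.58 0.22 1.48 0.   1.45 0.22] F [ 0.33  0.46 -0.37] T [0.05 0.02 0.  ] gap 0.604 t 1.4833
shift units [-0.9325  0.3685 -0.    ] twist units 1.1974
```

Call:
move_arm:
  deltas:
    - [-0.1, 0.04, 0, 0.13, 60]
    - [-0.2, 0.08, 0, 0.26, 60]
    - [-0.3, 0.12, 0, 0.39, 60]
    - [-0.4, 0.16, 0, 0.52, 60]
    - [-0.5, 0.2, 0, 0.65, 60]
    - [-0.6, 0.24, 0, 0.8, 60]
    - [-0.68, 0.27, 0, 0.95, 60]
    - [-0.72, 0.28, 0, 1, 60]

```text
t: 2.15
tcp_pos: [0.5655, 0.1358, 0.3994]
tool_rot: [0.756, 0.655, -0.002, -0.0]
force: [0.5, -0.1, -0.4]
finger_gap: 0.602
```

```bash
python3 d.py 0.6255 0.0705 0.40 -13.6
python3 - <<'E'
from h import *
c=manip.get_calibration("wrist"); p,d=manip.snapshot("wrist"); np.savez("w1.npz",p=p,d=d,pose=c["pose"]); cv2.imwrite("pics/w1.png",p[:,:,::-1])
E
```

```text
tcp [0.5655 0.1358 0.3994] yaw_y -8.2 tilt 0.19 q [ 0.04  0.33  1.32 -0.    1.49  0.19] F [ 0.49 -0.08 -0.39] T [ 0.02 -0.    0.  ] gap 0.602 t 2.15
shift units [-0.1403  0.1718 -0.0015] twist units 0.1886
```

View pics/w1.png

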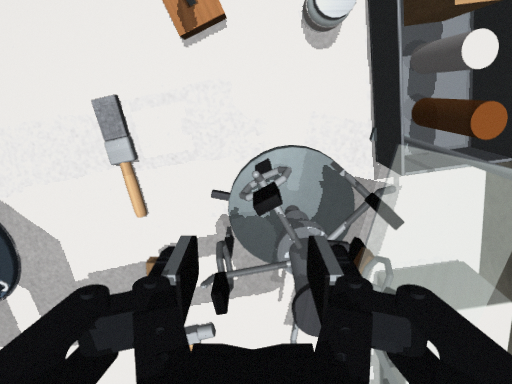

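```bash
cat > peg.py <<'E'
from h import *
import sys
z=np.load(sys.argv[1]); c=manip.get_calibration("wrist"); c["pose"]=z["pose"]; P=cloud(c,z["d"]); H=np.nan_to_num(P[...,2]);X=P[...,0];Y=P[...,1]
b=(X>.54)&(X<.72)&(abs(Y)<.12)
for lo,hi in((.292,.31),(.31,.328),(.328,.345)):
    m=b&(H>lo)&(H<hi); m[270:]=m[270:]&False
    v,u=np.nonzero(m)
    if len(v): print(lo,m.sum(),P[m].mean(0).round(4),P[m].min(0).round(3),P[m].max(0).round(3),u.mean(),v.mean())
m=b&(abs(H-.283)<.006); v,u=np.nonzero(m); print("arm",m.sum(),P[m].min(0),P[m].max(0),u.mean(),v.mean())
E
python3 peg.py w1.npz
```

```text
0.292 43 [0.6288 0.0767 0.3005] [0.625 0.073 0.292] [0.632 0.079 0.31 ] 346.86046511627904 254.48837209302326
0.31 35 [0.6291 0.077  0.317 ] [0.627 0.074 0.31 ] [0.632 0.079 0.325] 353.2857142857143 264.8285714285714
arm 1128 [ 0.58091433 -0.01437621  0.27700991] [0.63569957 0.0795686  0.28895738] 309.55407801418437 304.322695035461
```

```bash
python3 d.py 0.628 0.071 0.308 -13.6
```

```text
tcp [0.5661 0.1346 0.3992] yaw_y -8.27 tilt 0.24 q [ 0.04  0.33  1.32 -0.    1.49  0.19] F [ 1.68 -0.96  0.23] T [-0.01 -0.05  0.06] gap 0.602 t 2.2
shift units [-0.1342  0.1763  0.2282] twist units 0.1862
```

Call:
move_arm:
  deltas:
    - [-0.07, 0.085, 0, 0.19, 60]
    - [-0.134, 0.176, 0, 0.19, 60]
    - [-0.134, 0.176, 0.05, 0.19, 60]
    - [-0.134, 0.176, 0.1, 0.19, 60]
    - [-0.134, 0.176, 0.15, 0.19, 60]
    - [-0.134, 0.176, 0.2, 0.19, 60]
    - [-0.134, 0.176, 0.228, 0.19, 60]
    - [-0.134, 0.176, 0.228, 0.19, 60]

```text
t: 2.87
tcp_pos: [0.6226, 0.078, 0.3064]
tool_rot: [0.784, 0.621, -0.004, -0.003]
force: [-0.8, 0.2, -0.2]
finger_gap: 0.598
```

```bash
python3 d.py 0.628 0.071 0.308 -13.6
python3 - <<'E'
from h import *
c=manip.get_calibration("wrist"); p,d=manip.snapshot("wrist"); np.savez("w2.npz",p=p,d=d,pose=c["pose"]); cv2.imwrite("pics/w2.png",p[:,:,::-1])
E
```

```text
tcp [0.6226 0.078  0.3064] yaw_y -13.21 tilt 0.56 q [-0.05  0.47  1.34  0.    1.34  0.18] F [-0.84  0.18 -0.17] T [ 0.02  0.01 -0.04] gap 0.598 t 2.8667
shift units [-0.0139  0.0171 -0.0042] twist units 0.0135
```

View pics/w2.png

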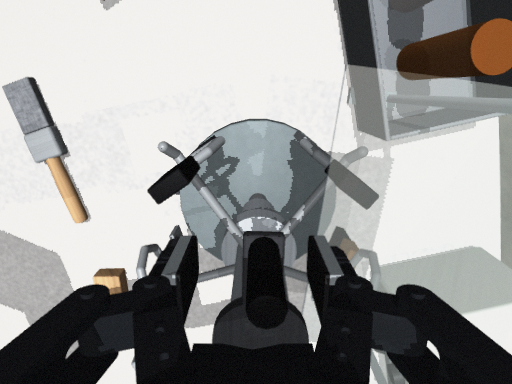

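```bash
python3 d.py 0.628 0.071 0.308 -13.6; python3 peg.py w2.npz
```

```text
tcp [0.6239 0.078  0.3087] yaw_y -13.21 tilt 0.32 q [-0.05  0.47  1.34  0.    1.34  0.18] F [-0.08  0.19  0.1 ] T [ 0.01  0.03 -0.02] gap 0.602 t 2.9167
shift units [-0.0146  0.014   0.0016] twist units 0.0137
0.292 1249 [0.624  0.0805 0.3033] [0.584 0.065 0.292] [0.66  0.096 0.31 ] 258.3306645316253 251.64771817453962
0.31 1589 [0.6226 0.0856 0.318 ] [0.584 0.072 0.31 ] [0.66  0.096 0.328] 252.5298930144745 258.30018879798615
0.328 196 [0.6216 0.0889 0.3301] [0.591 0.08  0.328] [0.655 0.097 0.333] 247.4387755102041 266.9795918367347
arm 3591 [0.58230017 0.00668232 0.27700863] [0.63730773 0.08072655 0.28898491] 257.5135059871902 309.28348649401283
```

Call:
move_arm:
  deltas:
    - [-0.018, 0.01, 0.002, 0, 50]
    - [-0.018, 0.01, 0.002, 0, 40]
    - [-0.018, 0.01, 0.002, 0, 30]
    - [-0.018, 0.01, 0.002, 0, 20]
    - [-0.018, 0.01, 0.002, 0, 5]
    - [-0.018, 0.01, 0.002, 0, 5]
    - [-0.018, 0.01, 0.002, 0, 5]
    - [-0.018, 0.01, 0.002, 0, 5]
  force: 25

```text
t: 3.58
tcp_pos: [0.6272, 0.0697, 0.3115]
tool_rot: [0.784, 0.621, -0.0, 0.0]
force: [-3.6, -1.3, 6.1]
finger_gap: 0.176
```

```bash
python3 d.py 0.626 0.070 0.308 -13.6
```

```text
tcp [0.6272 0.0697 0.3115] yaw_y -13.23 tilt 0.01 q [-0.07  0.47  1.33 -0.    1.34  0.16] F [-3.56 -1.32  6.11] T [ 0.01  0.6  -0.01] gap 0.176 t 3.5833
shift units [ 0.     -0.0032  0.0088] twist units 0.013
```

Call:
move_arm:
  deltas:
    - [-0.0003, 0.0094, 0, 0.125, 5]
    - [-0.0012, 0.0187, 0, 0.25, 5]
    - [-0.0026, 0.028, 0, 0.375, 5]
    - [-0.0047, 0.0371, 0, 0.5, 5]
    - [-0.0073, 0.0461, 0, 0.625, 5]
    - [-0.0104, 0.0549, 0, 0.75, 5]
    - [-0.0142, 0.0635, 0, 0.875, 5]
    - [-0.0184, 0.0719, 0, 1, 5]

```text
t: 4.25
tcp_pos: [0.6524, 0.0553, 0.3115]
tool_rot: [0.914, 0.406, -0.002, 0.0]
force: [-7.8, -2.0, 7.5]
finger_gap: 0.173
```

```bash
python3 d.py 0.626 0.070 0.308 -13.6
```

```text
tcp [0.6524 0.0553 0.3115] yaw_y -42.04 tilt 0.2 q [-0.08  0.51  1.27 -0.    1.37  0.65] F [-7.8  -1.96  7.45] T [-0.23  1.02  0.07] gap 0.173 t 4.25
shift units [-0.017  -0.0737  0.0089] twist units -0.9926
```

Call:
move_arm:
  deltas:
    - [-0.0003, 0.0094, 0, 0.125, 5]
    - [-0.0012, 0.0187, 0, 0.25, 5]
    - [-0.0026, 0.028, 0, 0.375, 5]
    - [-0.0047, 0.0371, 0, 0.5, 5]
    - [-0.0073, 0.0461, 0, 0.625, 5]
    - [-0.0104, 0.0549, 0, 0.75, 5]
    - [-0.0142, 0.0635, 0, 0.875, 5]
    - [-0.0184, 0.0719, 0, 1, 5]

```text
t: 4.92
tcp_pos: [0.6676, 0.031, 0.3115]
tool_rot: [0.986, 0.168, -0.003, -0.0]
force: [-9.5, -0.4, 9.3]
finger_gap: 0.178
```

Call:
move_arm:
  deltas:
    - [-0.0003, 0.0094, 0, 0.125, 5]
    - [-0.0012, 0.0187, 0, 0.25, 5]
    - [-0.0026, 0.028, 0, 0.375, 5]
    - [-0.0047, 0.0371, 0, 0.5, 5]
    - [-0.0073, 0.0461, 0, 0.625, 5]
    - [-0.0104, 0.0549, 0, 0.75, 5]
    - [-0.0142, 0.0635, 0, 0.875, 5]
    - [-0.0184, 0.0719, 0, 1, 5]

```text
t: 5.58
tcp_pos: [0.6697, 0.0032, 0.3115]
tool_rot: [0.997, -0.081, -0.004, -0.001]
force: [-10.9, 3.9, 8.4]
finger_gap: 0.181
```

```bash
python3 d.py 0.6665 -0.0086 0.308 -109
python3 - <<'E'
from h import *
c=manip.get_calibration("top"); p,d=manip.snapshot("top"); np.savez("top1.npz",p=p,d=d)
cv2.imwrite("pics/top1.png",cv2.resize(p[110:225,130:350,::-1],None,fx=3.6,fy=3.6,interpolation=cv2.INTER_CUBIC))
E
```

```text
tcp [0.6697 0.0032 0.3115] yaw_y -99.28 tilt 0.44 q [-0.16  0.53  1.22  0.    1.39  1.57] F [-10.85   3.88   8.36] T [0.51 1.53 0.13] gap 0.181 t 5.5833
shift units [-0.003   0.0305  0.0087] twist units 0.3394
```

View pics/top1.png

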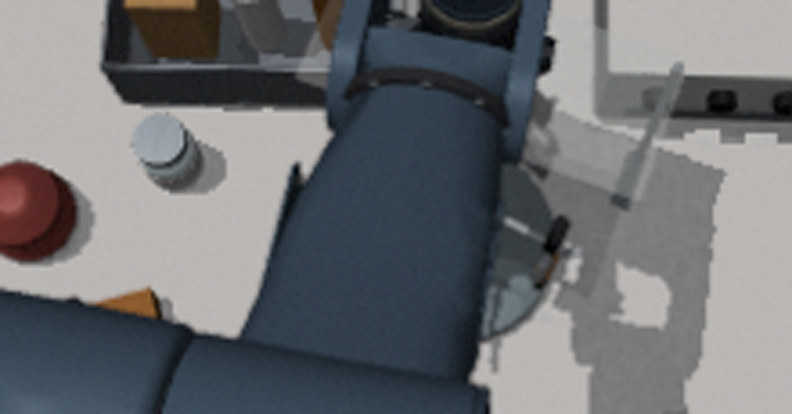

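Call:
move_arm:
  deltas:
    - [-0.0002, 0.0075, 0, 0.1, 5]
    - [-0.0008, 0.015, 0, 0.2, 5]
    - [-0.0017, 0.0225, 0, 0.3, 5]
    - [-0.003, 0.03, 0, 0.4, 5]
    - [-0.0031, 0.031, 0, 0.41, 5]
    - [-0.0031, 0.031, 0, 0.41, 5]
    - [-0.0031, 0.031, 0, 0.41, 5]
    - [-0.0031, 0.031, 0, 0.41, 5]

```text
t: 6.3
tcp_pos: [0.6664, -0.0086, 0.3115]
tool_rot: [0.983, -0.181, -0.004, -0.001]
force: [-11.3, 3.6, 8.7]
finger_gap: 0.18
```

```bash
python3 d.py 0.6665 -0.0086 0.308 -109
python3 - <<'E'
from h import *
for n in("scene","wrist"):
    c=manip.get_calibration(n); p,d=manip.snapshot(n); np.savez(n+"2.npz",p=p,d=d,pose=c["pose"])
    cv2.imwrite(f"pics/{n}2.png",cv2.resize(p[150:300,165:350,::-1],None,fx=4,fy=4,interpolation=cv2.INTER_CUBIC) if n=="scene" else p[...,::-1])
E
```

```text
tcp [ 0.6664 -0.0086  0.3115] yaw_y -110.85 tilt 0.45 q [-0.18  0.53  1.23  0.    1.39  1.75] F [-11.29   3.58   8.72] T [0.49 1.53 0.1 ] gap 0.18 t 6.3
shift units [ 0.0004 -0.      0.0087] twist units -0.0647
```

View pics/scene2.png

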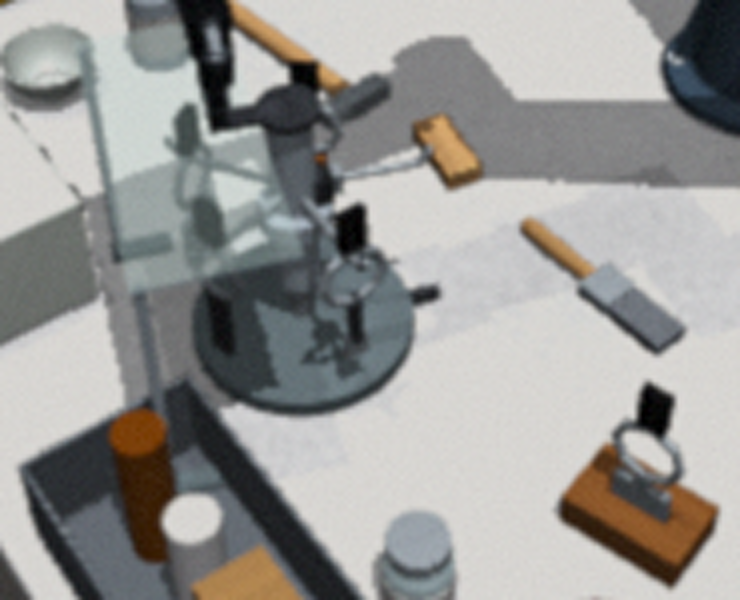

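View pics/wrist2.png

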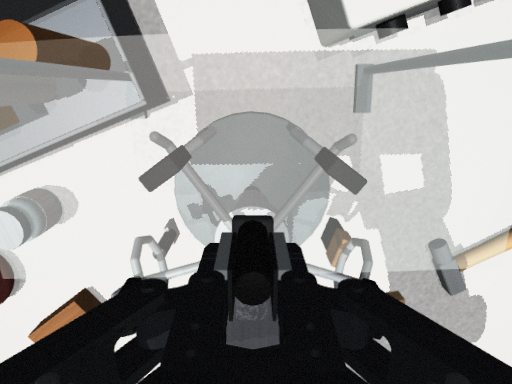

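Run:
```python
from h import *
c=manip.get_calibration("scene"); z=np.load("scene2.npz"); P=cloud(c,z["d"]); H=np.nan_to_num(P[...,2]);X=P[...,0];Y=P[...,1]
m=(H>.17)&(H<.25)&(X>.46)&(X<.58)&(Y>0.02)&(Y<.08)
v,u=np.nonzero(m); s=(v>182)&(v<198)
B=P[v[s],u[s]]; 
A=np.array([.61,.0115]); 
for b in B[np.argsort(B[:,0])]: 
    d=b[:2]-A; print(b.round(4),np.hypot(*d).round(4),np.degrees(np.arctan2(d[1],d[0])).round(1))
```

```text
[0.4954 0.056  0.2032] 0.1229 158.8
[0.496  0.0626 0.2038] 0.125 155.8
[0.5001 0.0623 0.201 ] 0.1211 155.2
[0.5018 0.0646 0.2085] 0.1205 153.8
[0.503  0.0604 0.206 ] 0.1176 155.4
[0.504  0.0618 0.2028] 0.1173 154.6
[0.505  0.0632 0.1996] 0.117 153.8
[0.5052 0.0575 0.2002] 0.1144 156.3
[0.506  0.0586 0.1919] 0.1142 155.6
[0.5061 0.0588 0.1969] 0.1141 155.5
[0.5075 0.0607 0.1895] 0.1137 154.3
[0.5075 0.0548 0.1898] 0.1112 157.1
[0.5094 0.0574 0.188 ] 0.1105 155.5
[0.5108 0.0592 0.1998] 0.1101 154.3
[0.5127 0.0559 0.1936] 0.107 155.5
[0.5144 0.0582 0.1914] 0.1064 154.0
[0.5156 0.0539 0.1936] 0.1035 155.8
[0.5175 0.0565 0.1918] 0.1029 154.1
[0.5195 0.0534 0.1954] 0.0997 155.1
[0.5202 0.0483 0.1919] 0.0971 157.7
[0.5211 0.0555 0.1931] 0.0992 153.7
[0.5226 0.0517 0.191 ] 0.0962 155.3
[0.5246 0.0544 0.1894] 0.0956 153.3
[0.5254 0.0495 0.1909] 0.0928 155.8
[0.5259 0.0502 0.1869] 0.0926 155.3
[0.5303 0.0504 0.1895] 0.0887 154.0
[0.531  0.0515 0.1956] 0.0885 153.2
[0.531  0.0454 0.1909] 0.0859 156.8
[0.5322 0.047  0.188 ] 0.0855 155.5
[0.5344 0.044  0.1917] 0.0823 156.7
[0.536  0.0463 0.1896] 
[... 782 characters left out ...]
1923] 0.0493 146.9
[0.569  0.0327 0.1929] 0.0462 152.6
[0.572  0.0371 0.1931] 0.0458 146.1
[0.5722 0.0315 0.1986] 0.0428 152.1
[0.5723 0.0255 0.1988] 0.0402 159.7
[0.5739 0.0333 0.1864] 0.0422 148.9
[0.5739 0.033  0.1813] 0.042 149.2
[0.5747 0.0228 0.1981] 0.0371 162.3
[0.5752 0.0357 0.1939] 0.0424 145.2
[0.5757 0.0368 0.1998] 0.0426 143.6
[0.576  0.031  0.2004] 0.0392 150.1
[0.5774 0.0329 0.1978] 0.039 146.7
[0.5781 0.0394 0.1839] 0.0424 138.9
[0.5785 0.0285 0.1998] 0.0358 151.6
[0.5785 0.0224 0.1999] 0.0333 160.9
[0.5792 0.0346 0.1808] 0.0385 143.1
[0.5795 0.0236 0.1965] 0.0328 158.5
[0.5796 0.0355 0.1866] 0.0388 141.7
[0.5799 0.0366 0.1973] 0.0392 140.2
[0.58   0.0306 0.1974] 0.0356 147.6
```

Call:
move_arm:
  deltas:
    - [0, 0, 0, 0, 20]
    - [0, 0, 0, 0, 40]
    - [0, 0, 0, 0, 50]
    - [0, 0, 0, 0, 50]
    - [0, 0, -0.06, 0, 50]
    - [0, 0, -0.14, 0, 50]
    - [0, 0, -0.22, 0, 50]
    - [0, 0, -0.27, 0, 50]

```text
t: 7.07
tcp_pos: [0.6712, -0.0108, 0.4218]
tool_rot: [0.983, -0.182, 0.003, 0.0]
force: [1.1, -0.0, 0.0]
finger_gap: 0.497
```

```bash
python3 d.py 0.50 0.345 0.40 -73
```

```text
tcp [ 0.6712 -0.0108  0.4218] yaw_y -110.93 tilt 0.3 q [-0.18  0.46  1.05 -0.    1.62  1.75] F [ 1.06 -0.04  0.03] T [ 0.02  0.03 -0.05] gap 0.497 t 7.0667
shift units [-0.7177 -0.6778  0.0514] twist units -1.3241
```

Call:
move_arm:
  deltas:
    - [-0.07, -0.07, 0, -0.12, 70]
    - [-0.14, -0.135, 0, -0.24, 70]
    - [-0.21, -0.2, 0, -0.36, 70]
    - [-0.28, -0.27, 0, -0.48, 70]
    - [-0.35, -0.335, 0, -0.6, 70]
    - [-0.42, -0.4, 0, -0.72, 70]
    - [-0.5, -0.47, 0, -0.84, 70]
    - [-0.57, -0.54, 0, -0.96, 70]

```text
t: 7.73
tcp_pos: [0.5331, 0.2742, 0.4183]
tool_rot: [0.998, 0.059, 0.0, -0.0]
force: [1.0, -0.7, -0.0]
finger_gap: 0.701
```

```bash
python3 d.py 0.50 0.345 0.40 -73;python3 - <<'E'
from h import *
for n in("wrist","top"):
    c=manip.get_calibration(n); p,d=manip.snapshot(n); np.savez(n+"3.npz",p=p,d=d,pose=c["pose"]); cv2.imwrite(f"pics/{n}3.png",p[:,:,::-1])
E
```

```text
tcp [0.5331 0.2742 0.4183] yaw_y -83.29 tilt 0.02 q [0.29 0.35 1.25 0.   1.55 1.74] F [ 1.   -0.72 -0.02] T [ 0.03 -0.03  0.02] gap 0.701 t 7.7333
shift units [-0.0616 -0.1856  0.0457] twist units -0.3591
```

View pics/wrist3.png

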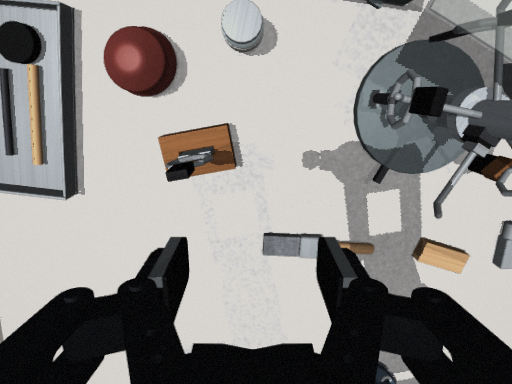

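View pics/top3.png

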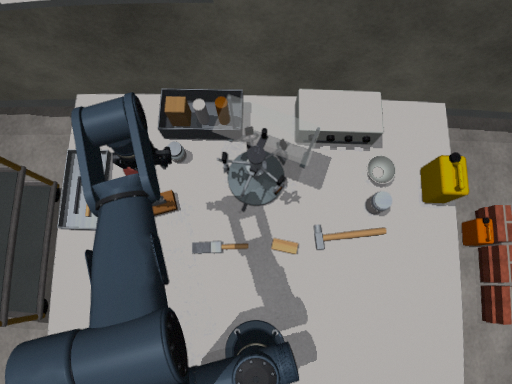

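```bash
cat > s.py <<'E'
from h import *
import sys
n=sys.argv[1]; z=np.load(sys.argv[2]); c=manip.get_calibration(n); c["pose"]=z["pose"]; P=cloud(c,z["d"]); H=np.nan_to_num(P[...,2]);X=P[...,0];Y=P[...,1]
A=np.array([.61,.0115])
m=(H>.165)&(H<.225)&(X>.46)&(X<.57)&(Y>-0.0)&(Y<.09)
v,u=np.nonzero(m); B=P[m]; r=np.hypot(*(B[:,:2]-A).T); k=(r>.06)&(r<.135); v,u,B,r=v[k],u[k],B[k],r[k]
print("bar n",len(B))
if len(B)>5:
    print("line",cv2.fitLine(B[:,:2].astype(np.float32),cv2.DIST_HUBER,0,.01,.01).ravel())
    for lo in np.arange(.06,.135,.01):
        q=(r>=lo)&(r<lo+.01)
        if q.any(): print(lo.round(2),q.sum(),np.median(B[q],0).round(4),B[q,2].max().round(4),u[q].mean().round(),v[q].mean().round())
# block + scraper
box=(X>.42)&(X<.58)&(Y>.27)&(Y<.45)
m=box&(abs(H-0.036)<0.005); R=cv2.minAreaRect(P[m][:,:2].astype(np.float32)); print("block",R,m.sum())
m=box&(H>.172)&(H<.185); R=cv2.minAreaRect(P[m][:,:2].astype(np.float32)); print("grip top",P[m].mean(0),R,m.sum())
m=box&(H>.095)&(H<.135); 
print("ring line",cv2.fitLine(P[m][:,:2].astype(np.float32),cv2.DIST_HUBER,0,.01,.01).ravel(),m.sum())
E
python3 s.py wrist wrist3.npz; python3 s.py top top3.npz
```

```text
bar n 467
line [ 0.936786   -0.34990284  0.5222542   0.04942986]
0.06 69 [0.5507 0.0383 0.193 ] 0.1956 462.0 167.0
0.07 65 [0.5409 0.0417 0.1928] 0.1951 456.0 175.0
0.08 73 [0.532  0.0454 0.1933] 0.196 451.0 183.0
0.09 67 [0.523  0.0489 0.1933] 0.1958 446.0 190.0
0.1 64 [0.5131 0.0523 0.1931] 0.1953 441.0 198.0
0.11 83 [0.5034 0.0567 0.1968] 0.2071 437.0 206.0
0.12 46 [0.4969 0.0594 0.2056] 0.2085 437.0 214.0
block ((0.5006685256958008, 0.3587043285369873), (0.07044772058725357, 0.1109607145190239), 16.604122161865234) 2204
grip top [0.50156361 0.35802703 0.17776351] ((0.5009773373603821, 0.3585060238838196), (0.012078667059540749, 0.026110006496310234), 16.06049346923828) 246
ring line [ 0.24270594 -0.9700999   0.5038972   0.35348734] 173
bar n 50
line [ 0.9307822  -0.36557427  0.52286094  0.04357549]
0.06 7 [0.5482 0.0343 0.1933] 0.198 248.0 181.0
0.07 8 [0.5395 0.0373 0.1931] 0.1983 247.0 184.0
0.08 9 [0.5291 0.0404 0.1942] 0.1968 246.0 187.0
0.09 7 [0.5205 0.0432 0.1911] 0.1929 245.0 190.0
0.1 8 [0.5105 0.049  0.193 ] 0.1956 243.0 193.0
0.11 6 [0.5017 0.0516 0.2001] 0.2051 242.0 195.0
0.12 5 [0.4942 0.0544 0.2088] 0.2098 241.0 197.0
block ((0.5049139857292175, 0.34283190965652466), (0.06960225105285645, 0.08075198531150818), 16.55173683166504) 267
grip top [nan nan nan] ((0.0, 0.0), (0.0, 0.0), 0.0) 0
ring line [ 0.9997721  -0.02134843  0.5083533   0.3297587 ] 8s.py:16: RuntimeWarning: Mean of empty slice.
  m=box&(H>.172)&(H<.185); R=cv2.minAreaRect(P[m][:,:2].astype(np.float32)); print("grip top",P[m].mean(0),R,m.sum())
  ret = um.true_divide(
```

```bash
python3 d.py 0.501 0.3585 0.25 -73.7
```

```text
tcp [0.5313 0.2779 0.4185] yaw_y -82.95 tilt 0.16 q [0.29 0.35 1.25 0.   1.55 1.74] F [ 0.09 -1.17 -0.69] T [-0.08 -0.03  0.03] gap 0.699 t 7.8333
shift units [-0.0502 -0.208   0.4218] twist units -0.3228
```

Call:
move_arm:
  deltas:
    - [-0.02, -0.08, 0.03, -0.15, 70]
    - [-0.04, -0.16, 0.08, -0.32, 70]
    - [-0.05, -0.208, 0.16, -0.32, 70]
    - [-0.05, -0.208, 0.24, -0.32, 70]
    - [-0.05, -0.208, 0.32, -0.32, 70]
    - [-0.05, -0.208, 0.4, -0.32, 70]
    - [-0.05, -0.208, 0.42, -0.32, 70]
    - [-0.05, -0.208, 0.42, -0.32, 70]

```text
t: 8.5
tcp_pos: [0.5038, 0.3518, 0.2472]
tool_rot: [0.991, 0.136, -0.003, 0.001]
force: [-0.3, -0.3, 0.9]
finger_gap: 0.695
```

```bash
python3 d.py 0.501 0.3585 0.152 -73.7;python3 - <<'E'
from h import *
for n in("wrist",):
    c=manip.get_calibration(n); p,d=manip.snapshot(n); np.savez(n+"4.npz",p=p,d=d,pose=c["pose"]); cv2.imwrite(f"pics/{n}4.png",p[:,:,::-1])
E
python3 d.py 0.501 0.3585 0.152 -73.7; python3 s.py wrist wrist4.npz
```

```text
tcp [0.5038 0.3518 0.2472] yaw_y -74.32 tilt 0.38 q [ 0.43  0.51  1.45 -0.    1.19  1.73] F [-0.26 -0.29  0.88] T [-0.02 -0.01 -0.01] gap 0.695 t 8.5
shift units [-0.0005 -0.0183  0.238 ] twist units -0.0215
tcp [0.5052 0.3526 0.2497] yaw_y -74.31 tilt 0.09 q [ 0.43  0.51  1.45 -0.    1.19  1.73] F [ 0.5  -0.3   0.71] T [-0.02  0.03 -0.  ] gap 0.699 t 8.55
shift units [-0.0058 -0.0172  0.2443] twist units -0.0213
bar n 0
block ((0.5008260607719421, 0.3584868609905243), (0.0704544261097908, 0.11043208837509155), 16.856708526611328) 4923
grip top [0.50190822 0.35885413 0.17761608] ((0.5010858178138733, 0.35885998606681824), (0.01219948846846819, 0.02595745213329792), 15.898714065551758) 782
ring line [ 0.28675157 -0.958005    0.5045835   0.3531647 ] 521
```

View pics/wrist4.png

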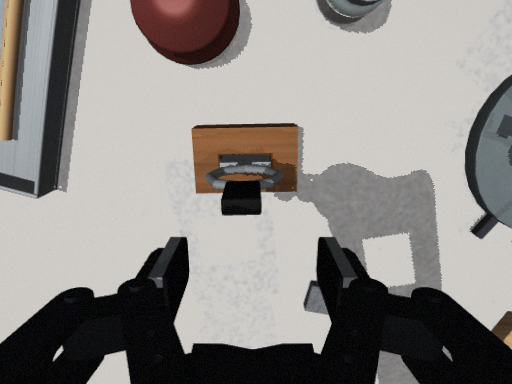

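Call:
move_arm:
  deltas:
    - [-0.007, -0.017, 0, -0.02, 70]
    - [-0.007, -0.017, 0.06, -0.02, 70]
    - [-0.007, -0.017, 0.12, -0.02, 70]
    - [-0.007, -0.017, 0.18, -0.02, 70]
    - [-0.007, -0.017, 0.23, -0.02, 70]
    - [-0.007, -0.017, 0.244, -0.02, 70]
    - [-0.007, -0.017, 0.244, -0.02, 70]
    - [-0.007, -0.017, 0.244, -0.02, 70]

```text
t: 9.22
tcp_pos: [0.5015, 0.3597, 0.1547]
tool_rot: [0.99, 0.142, 0.002, -0.001]
force: [0.5, -0.3, 1.0]
finger_gap: 0.703
```

```bash
python3 d.py 0.501 0.3587 0.152 -74
```

```text
tcp [0.5015 0.3597 0.1547] yaw_y -73.67 tilt 0.22 q [0.44 0.62 1.53 0.   0.98 1.73] F [ 0.52 -0.26  1.02] T [-0.04  0.07  0.03] gap 0.703 t 9.2167
shift units [-0.002   0.002   0.0067] twist units 0.0114
```

Call:
move_arm:
  deltas:
    - [-0.001, 0.002, 0.006, 0, 55]
    - [-0.001, 0.002, 0.006, 0, 45]
    - [-0.001, 0.002, 0.006, 0, 38]
    - [-0.001, 0.002, 0.006, 0, 32]
    - [-0.001, 0.002, 0.006, 0, 20]
    - [-0.001, 0.002, 0.006, 0, 10]
    - [-0.001, 0.002, 0.006, 0, 10]
    - [-0.001, 0.002, 0.006, 0, 10]
  force: 70

```text
t: 9.88
tcp_pos: [0.5006, 0.3584, 0.1513]
tool_rot: [0.99, 0.142, 0.001, -0.0]
force: [-0.6, 0.3, 5.7]
finger_gap: 0.29
```

```bash
python3 d.py 0.501 0.3587 0.32 -74
```

```text
tcp [0.5006 0.3584 0.1513] yaw_y -73.68 tilt 0.12 q [0.44 0.63 1.54 0.   0.97 1.73] F [-0.63  0.34  5.68] T [ 0.03 -0.05 -0.03] gap 0.29 t 9.8833
shift units [ 0.0019 -0.0007 -0.4218] twist units 0.0111
```

Call:
move_arm:
  deltas:
    - [0, 0, -0.02, 0, 10]
    - [0, 0, -0.06, 0, 10]
    - [0, 0, -0.12, 0, 10]
    - [0, 0, -0.18, 0, 10]
    - [0, 0, -0.24, 0, 10]
    - [0, 0, -0.3, 0, 10]
    - [0, 0, -0.35, 0, 10]
    - [0, 0, -0.38, 0, 10]

```text
t: 10.55
tcp_pos: [0.5001, 0.3581, 0.3043]
tool_rot: [0.99, 0.142, 0.001, -0.0]
force: [1.1, -0.0, -2.5]
finger_gap: 0.293
```

```bash
python3 d.py 0.456 0.074 0.30 -110.5;python3 - <<'E'
from h import *
for n in("wrist","scene"):
    c=manip.get_calibration(n); p,d=manip.snapshot(n); np.savez(n+"5.npz",p=p,d=d,pose=c["pose"]); cv2.imwrite(f"pics/{n}5.png",p[:,:,::-1])
E
```

```text
tcp [0.5001 0.3581 0.3043] yaw_y -73.68 tilt 0.09 q [ 0.44  0.45  1.39 -0.    1.3   1.73] F [ 1.13 -0.03 -2.53] T [ 0.05 -0.02  0.  ] gap 0.293 t 10.55
shift units [-0.3053  0.6506  0.0102] twist units 1.2853
```

View pics/wrist5.png

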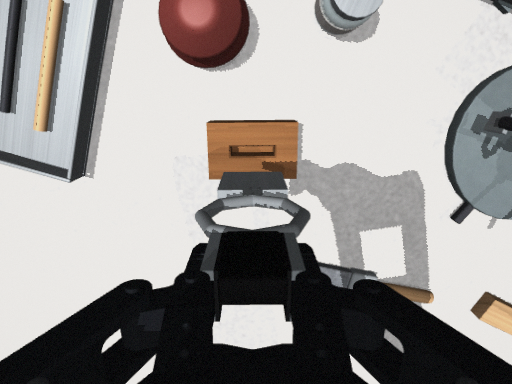

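View pics/scene5.png

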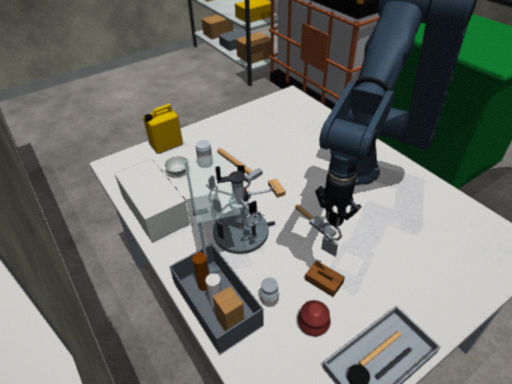

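Run:
```python
from h import *
from scipy.spatial.transform import Rotation as R
z=np.load("wrist5.npz"); c=manip.get_calibration("wrist"); c["pose"]=z["pose"]; P=cloud(c,z["d"])
s=manip.sense(); M=R.from_quat(s["tool_rot"]).as_matrix(); Q=(P-s["tcp_pos"])@M
m=(np.nan_to_num(P[...,2])>.15)&(Q[...,2]>.035)&(Q[...,2]<.16)&(abs(Q[...,0])<.05)&(abs(Q[...,1])<.05)
q=Q[m]; print(m.sum(),q.min(0),q.max(0))
for a in np.arange(.035,.16,.01):
    k=(q[:,2]>=a)&(q[:,2]<a+.01)
    if k.sum()>3: print(a.round(3),k.sum(),q[k].mean(0).round(4),q[k][:,1].min().round(4),q[k][:,1].max().round(4),q[k][:,0].min().round(4),q[k][:,0].max().round(4))
```

```text
3152 [-0.00418209 -0.03363153  0.03504699] [0.00433818 0.03364724 0.14548672]
0.035 228 [ 0.0025 -0.0006  0.0398] -0.0318 0.0316 -0.0019 0.0041
0.045 226 [0.0022 0.0009 0.0504] -0.0336 0.0336 -0.0021 0.0043
0.055 254 [ 0.0016 -0.0008  0.0599] -0.0288 0.0285 -0.0038 0.0041
0.065 643 [ 0.0007 -0.0001  0.0712] -0.0243 0.0261 -0.0041 0.0039
0.075 229 [ 0.0017 -0.0002  0.0776] -0.0108 0.0116 -0.0042 0.004
0.085 519 [ 0.0017 -0.0001  0.0913] -0.0251 0.0246 -0.0029 0.004
0.095 257 [ 0.0035 -0.0002  0.0998] -0.0249 0.0248 0.003 0.0041
0.105 238 [ 0.0034 -0.0004  0.11  ] -0.0249 0.025 0.0029 0.004
0.115 198 [ 0.0034 -0.0002  0.1201] -0.0247 0.0249 0.0028 0.0039
0.125 182 [ 3.300e-03 -1.000e-04  1.299e-01] -0.0249 0.0249 0.0028 0.0038
0.135 173 [0.0033 0.0004 0.1401] -0.0249 0.025 0.0028 0.0038
0.145 5 [ 0.003  -0.0151  0.1452] -0.0244 -0.002 0.0029 0.003
```

Call:
move_arm:
  deltas:
    - [-0.03, 0.06, 0, 0.1, 10]
    - [-0.07, 0.14, 0, 0.22, 10]
    - [-0.11, 0.23, 0, 0.34, 10]
    - [-0.15, 0.32, 0, 0.46, 10]
    - [-0.19, 0.41, 0, 0.58, 10]
    - [-0.23, 0.49, 0, 0.72, 10]
    - [-0.265, 0.56, 0, 0.86, 10]
    - [-0.29, 0.6, 0, 1, 10]
  force: 80

```text
t: 11.32
tcp_pos: [0.454, 0.0923, 0.3006]
tool_rot: [0.994, -0.11, -0.002, 0.001]
force: [0.6, -0.2, -2.6]
finger_gap: 0.292
```

```bash
python3 d.py 0.456 0.074 0.245 -110.5
```

```text
tcp [0.454  0.0923 0.3006] yaw_y -102.64 tilt 0.27 q [-0.04  0.23  1.74 -0.    1.17  1.75] F [ 0.64 -0.21 -2.64] T [0.01 0.01 0.02] gap 0.292 t 11.3167
shift units [0.0154 0.0432 0.1391] twist units 0.2743
```

Call:
move_arm:
  deltas:
    - [0.005, 0.02, 0, 0.15, 10]
    - [0.01, 0.03, 0.03, 0.27, 10]
    - [0.012, 0.036, 0.07, 0.27, 10]
    - [0.012, 0.036, 0.11, 0.27, 10]
    - [0.012, 0.036, 0.135, 0.27, 10]
    - [0.012, 0.036, 0.139, 0.27, 10]
    - [0.012, 0.036, 0.139, 0.27, 10]
    - [0.012, 0.036, 0.139, 0.27, 10]

```text
t: 11.98
tcp_pos: [0.4575, 0.08, 0.2464]
tool_rot: [0.985, -0.174, -0.0, 0.0]
force: [-0.0, 0.1, -3.6]
finger_gap: 0.293
```

```bash
python3 d.py 0.456 0.074 0.245 -110.5
python3 - <<'E'
from h import *
for n in("scene","wrist"):
    c=manip.get_calibration(n); p,d=manip.snapshot(n); np.savez(n+"6.npz",p=p,d=d,pose=c["pose"])
    cv2.imwrite(f"pics/{n}6.png",cv2.resize(p[150:300,165:350,::-1],None,fx=4,fy=4,interpolation=cv2.INTER_CUBIC) if n=="scene" else p[...,::-1])
E
python3 s.py wrist wrist6.npz; python3 s.py scene scene6.npz; python3 d.py 0.456 0.074 0.245 -110.5
```

```text
tcp [0.4575 0.08   0.2464] yaw_y -110.06 tilt 0.06 q [-0.07  0.31  1.82 -0.    1.02  1.85] F [-0.03  0.1  -3.64] T [-0.03  0.04 -0.01] gap 0.293 t 11.9833
shift units [0.0017 0.0155 0.0036] twist units 0.0154
bar n 1915
line [ 0.9299782  -0.36761466  0.5243819   0.0463885 ]
0.06 297 [0.5499 0.0364 0.1933] 0.1958 268.0 30.0
0.07 310 [0.5407 0.0399 0.1932] 0.1954 268.0 51.0
0.08 292 [0.5314 0.0436 0.1934] 0.1957 267.0 71.0
0.09 281 [0.5222 0.0472 0.1933] 0.196 267.0 90.0
0.1 272 [0.5128 0.0511 0.1933] 0.1955 266.0 109.0
0.11 299 [0.5033 0.0548 0.1989] 0.2071 266.0 129.0
0.12 164 [0.4963 0.0576 0.207 ] 0.209 266.0 146.0
block ((0.5010788440704346, 0.3577839732170105), (0.0706215351819992, 0.1121080219745636), 16.922367095947266) 3274
grip top [nan nan nan] ((0.0, 0.0), (0.0, 0.0), 0.0) 0
bar n 44
line [ 0.9373949  -0.3482683   0.51819354  0.05339403]
0.06 5 [0.5512 0.0413 0.1914] 0.1934 256.0 192.0
0.07 8 [0.5429 0.044  0.1929] 0.1957 259.0 192.0
0.08 6 [0.5342 0.049  0.192 ] 0.1962 262.0 192.0
0.09 7 [0.5227 0.0518 0.1911] 0.1945 265.0 191.0
0.1 6 [0.5126 0.0564 0.1911] 0.1956 268.0 19
[... 979 characters left out ...]
es/imgproc/src/linefit.cpp:50: error: (-215:Assertion failed) count > 0 in function 'fitLine2D_wods'

s.py:16: RuntimeWarning: Mean of empty slice.
  m=box&(H>.172)&(H<.185); R=cv2.minAreaRect(P[m][:,:2].astype(np.float32)); print("grip top",P[m].mean(0),R,m.sum())
  ret = um.true_divide(
Traceback (most recent call last):
  File "s.py", line 18, in <module>
    print("ring line",cv2.fitLine(P[m][:,:2].astype(np.float32),cv2.DIST_HUBER,0,.01,.01).ravel(),m.sum())
                      ~~~~~~~~~~~^^^^^^^^^^^^^^^^^^^^^^^^^^^^^^^^^^^^^^^^^^^^^^^^^^^^^^^^
cv2.error: OpenCV(4.12.0) /io/opencv/modules/imgproc/src/linefit.cpp:50: error: (-215:Assertion failed) count > 0 in function 'fitLine2D_wods'
```

View pics/scene6.png

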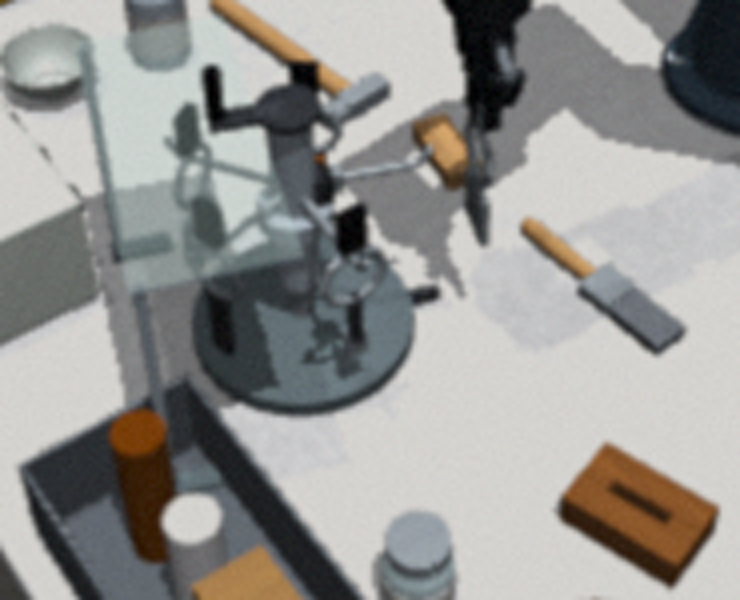

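View pics/wrist6.png

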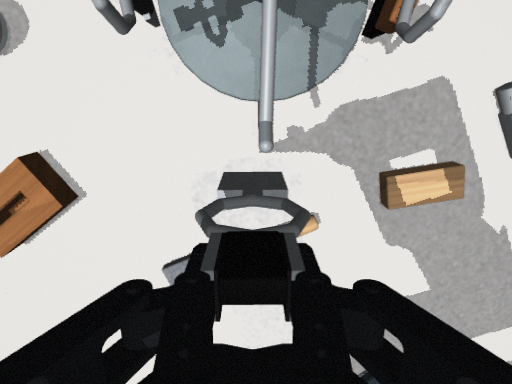

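```bash
python3 d.py 0.517 0.049 0.245 -111.2
```

```text
tcp [0.4581 0.08   0.2472] yaw_y -110.06 tilt 0.06 q [-0.07  0.31  1.82 -0.    1.02  1.85] F [ 0.37  0.19 -2.77] T [ 0.04 -0.01 -0.04] gap 0.289 t 12.0833
shift units [0.165  0.0224 0.0056] twist units 0.0399
```

Call:
move_arm:
  deltas:
    - [0, 0.01, 0.003, 0.02, 10]
    - [0.005, 0.02, 0.005, 0.04, 10]
    - [0.03, 0.022, 0.005, 0.04, 10]
    - [0.06, 0.022, 0.005, 0.04, 10]
    - [0.09, 0.022, 0.005, 0.04, 10]
    - [0.12, 0.022, 0.005, 0.04, 10]
    - [0.15, 0.022, 0.005, 0.04, 10]
    - [0.165, 0.022, 0.005, 0.04, 10]

```text
t: 12.75
tcp_pos: [0.5197, 0.048, 0.2448]
tool_rot: [0.983, -0.184, 0.001, -0.0]
force: [-0.0, 0.8, -3.2]
finger_gap: 0.291
```

```bash
python3 d.py 0.517 0.049 0.245 -111.2
python3 - <<'E'
from h import *
for n in("scene","wrist"):
    c=manip.get_calibration(n); p,d=manip.snapshot(n); np.savez(n+"7.npz",p=p,d=d,pose=c["pose"])
    cv2.imwrite(f"pics/{n}7.png",cv2.resize(p[150:300,165:350,::-1],None,fx=4,fy=4,interpolation=cv2.INTER_CUBIC) if n=="scene" else p[...,::-1])
E
python3 d.py 0.517 0.049 0.245 -111.2
```

```text
tcp [0.5197 0.048  0.2448] yaw_y -111.25 tilt 0.15 q [-0.12  0.39  1.69 -0.    1.07  1.82] F [-0.02  0.8  -3.2 ] T [-0.   -0.   -0.03] gap 0.291 t 12.75
shift units [-0.0072  0.0002 -0.0006] twist units -0.0018
tcp [0.5186 0.0483 0.2446] yaw_y -111.26 tilt 0.08 q [-0.12  0.38  1.69 -0.    1.07  1.82] F [-0.42 -0.52 -2.66] T [-0.01  0.04  0.03] gap 0.288 t 12.85
shift units [-0.0043 -0.0001 -0.001 ] twist units -0.0021
```

View pics/scene7.png

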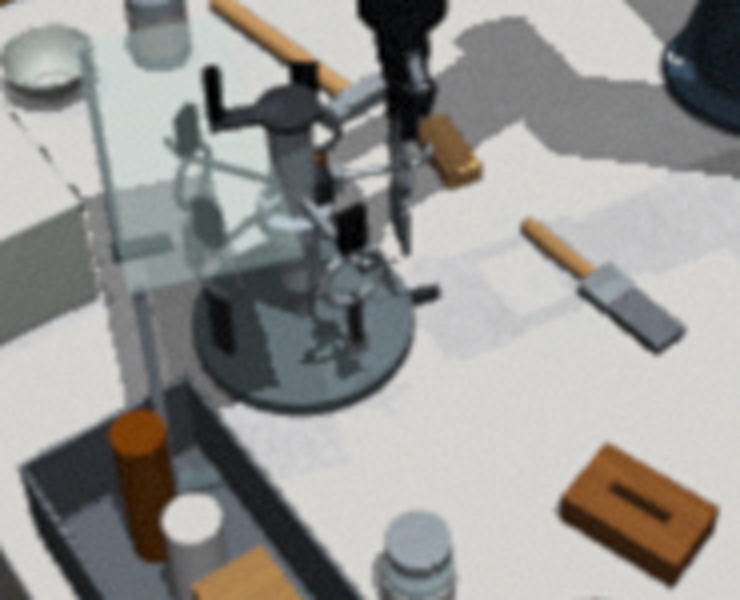

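View pics/wrist7.png

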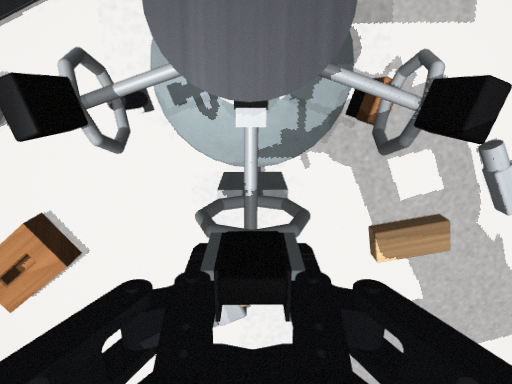

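Call:
move_arm:
  deltas:
    - [-0.003, 0, 0.01, 0, 10]
    - [-0.004, 0, 0.025, 0, 10]
    - [-0.004, 0, 0.04, 0, 10]
    - [-0.004, 0, 0.05, 0, 10]
    - [-0.004, 0, 0.053, 0, 10]
    - [-0.004, 0, 0.053, 0, 10]
    - [-0.004, 0, 0.053, 0, 10]
    - [-0.004, 0, 0.053, 0, 10]

```text
t: 13.52
tcp_pos: [0.5154, 0.0497, 0.2237]
tool_rot: [0.983, -0.184, 0.0, -0.0]
force: [-0.9, -1.0, -1.6]
finger_gap: 0.291
```

Call:
move_arm:
  deltas:
    - [0, 0, 0.002, 0, 10]
    - [0, 0, 0.004, 0, 10]
    - [0, 0, 0.006, 0, 10]
    - [0, 0, 0.008, 0, 10]
    - [0, 0, 0.01, 0, 10]
    - [0, 0, 0.012, 0, 10]
    - [0, 0, 0.014, 0, 10]
    - [0, 0, 0.014, 0, 10]

```text
t: 14.18
tcp_pos: [0.5151, 0.0497, 0.2181]
tool_rot: [0.983, -0.184, -0.0, 0.0]
force: [-1.6, -1.0, 1.8]
finger_gap: 0.293
```

Call:
move_arm:
  deltas:
    - [0, 0, 0.003, 0, 10]
    - [0, 0, 0.006, 0, 10]
    - [0, 0, 0.009, 0, 10]
    - [0, 0, 0.012, 0, 10]
    - [0, 0, 0.015, 0, 10]
    - [0, 0, 0.018, 0, 10]
    - [0, 0, 0.02, 0, 10]
    - [0, 0, 0.02, 0, 10]

```text
t: 14.85
tcp_pos: [0.5152, 0.0497, 0.2098]
tool_rot: [0.983, -0.184, 0.0, -0.0]
force: [-1.4, 0.8, 4.7]
finger_gap: 0.291
```

```bash
python3 d.py 0.517 0.049 0.204 -111.2
```

```text
tcp [0.5152 0.0497 0.2098] yaw_y -111.22 tilt 0.01 q [-0.12  0.43  1.73  0.    0.98  1.82] F [-1.36  0.83  4.74] T [0.26 0.31 0.04] gap 0.291 t 14.85
shift units [0.0048 0.0001 0.0144] twist units -0.0006
```

Call:
move_arm:
  deltas:
    - [0, 0, 0.002, 0, 10]
    - [0, 0, 0.004, 0, 10]
    - [0, 0, 0.006, 0, 10]
    - [0, 0, 0.008, 0, 10]
    - [0, 0, 0.009, 0, 10]
    - [0, 0, 0.01, 0, 10]
    - [0, 0, 0.01, 0, 10]
    - [0, 0, 0.01, 0, 10]

```text
t: 15.52
tcp_pos: [0.5152, 0.0497, 0.2059]
tool_rot: [0.983, -0.184, 0.0, -0.0]
force: [-0.6, 1.1, 4.8]
finger_gap: 0.298
```

```bash
python3 d.py 0.517 0.049 0.204 -111.2
```

```text
tcp [0.5152 0.0497 0.2059] yaw_y -111.21 tilt 0.0 q [-0.12  0.43  1.74  0.    0.97  1.82] F [-0.63  1.1   4.85] T [ 0.26  0.17 -0.01] gap 0.298 t 15.5167
shift units [ 0.0048 -0.      0.0047] twist units -0.0005
```

Contact force is still about 7.6 N, so the hook is sliding. I'll go on in small steps.

Call:
move_arm:
  deltas:
    - [0, 0, 0.001, 0, 10]
    - [0, 0, 0.002, 0, 10]
    - [0, 0, 0.003, 0, 10]
    - [0, 0, 0.003, 0, 10]
    - [0, 0, 0.003, 0, 10]
    - [0, 0, 0.003, 0, 10]
    - [0, 0, 0.003, 0, 10]
    - [0, 0, 0.003, 0, 10]

```text
t: 16.18
tcp_pos: [0.5152, 0.0497, 0.2048]
tool_rot: [0.983, -0.184, 0.0, -0.0]
force: [-2.0, 1.3, 4.9]
finger_gap: 0.293
```

Call:
move_arm:
  deltas:
    - [0, 0, 0.001, 0, 10]
    - [0, 0, 0.002, 0, 10]
    - [0, 0, 0.003, 0, 10]
    - [0, 0, 0.003, 0, 10]
    - [0, 0, 0.003, 0, 10]
    - [0, 0, 0.003, 0, 10]
    - [0, 0, 0.003, 0, 10]
    - [0, 0, 0.003, 0, 10]

```text
t: 16.85
tcp_pos: [0.5152, 0.0497, 0.204]
tool_rot: [0.983, -0.184, 0.0, -0.0]
force: [-2.6, 1.7, 8.0]
finger_gap: 0.292
```

Call:
move_arm:
  deltas:
    - [0, 0, 0.001, 0, 10]
    - [0, 0, 0.002, 0, 10]
    - [0, 0, 0.0025, 0, 10]
    - [0, 0, 0.0025, 0, 10]
    - [0, 0, 0.0025, 0, 10]
    - [0, 0, 0.0025, 0, 10]
    - [0, 0, 0.0025, 0, 10]
    - [0, 0, 0.0025, 0, 10]

```text
t: 17.52
tcp_pos: [0.5152, 0.0497, 0.2034]
tool_rot: [0.983, -0.184, 0.0, -0.0]
force: [-2.9, 2.0, 10.3]
finger_gap: 0.288
```

```bash
python3 d.py 0.517 0.049 0.204 -111.2
```

```text
tcp [0.5152 0.0497 0.2034] yaw_y -111.21 tilt 0.03 q [-0.12  0.44  1.74  0.    0.96  1.82] F [-2.9   2.02 10.28] T [ 0.37  0.49 -0.02] gap 0.288 t 17.5167
shift units [ 0.0049  0.0001 -0.0015] twist units -0.0002
```

Call:
move_arm:
  deltas:
    - [0, 0, 0.001, 0, 10]
    - [0, 0, 0.002, 0, 10]
    - [0, 0, 0.002, 0, 10]
    - [0, 0, 0.002, 0, 10]
    - [0, 0, 0.002, 0, 10]
    - [0, 0, 0.002, 0, 10]
    - [0, 0, 0.002, 0, 10]
    - [0, 0, 0.002, 0, 10]

```text
t: 18.18
tcp_pos: [0.5151, 0.0498, 0.2029]
tool_rot: [0.983, -0.184, 0.0, -0.0]
force: [-4.0, 0.8, 12.1]
finger_gap: 0.291
```

```bash
python3 d.py 0.517 0.049 0.204 -111.2
```

```text
tcp [0.5151 0.0498 0.2029] yaw_y -111.2 tilt 0.03 q [-0.12  0.44  1.74  0.    0.96  1.82] F [-4.    0.79 12.14] T [ 0.36  0.65 -0.03] gap 0.291 t 18.1833
shift units [ 0.0051  0.0001 -0.0028] twist units -0.0001
```

Call:
move_arm:
  deltas:
    - [0, 0, -0.002, 0, 10]
    - [0, 0, -0.004, 0, 10]
    - [0, 0, -0.006, 0, 10]
    - [0, 0, -0.007, 0, 10]
    - [0, 0, -0.007, 0, 10]
    - [0, 0, -0.007, 0, 10]
    - [0, 0, -0.007, 0, 10]
    - [0, 0, -0.007, 0, 10]

```text
t: 18.85
tcp_pos: [0.5152, 0.0497, 0.2047]
tool_rot: [0.983, -0.184, 0.0, -0.0]
force: [-0.8, 1.8, 5.4]
finger_gap: 0.294
```

```bash
python3 d.py 0.517 0.049 0.204 -111.2
```

```text
tcp [0.5152 0.0497 0.2047] yaw_y -111.21 tilt 0.01 q [-0.12  0.44  1.74  0.    0.96  1.82] F [-0.81  1.75  5.39] T [0.32 0.25 0.04] gap 0.294 t 18.85
shift units [ 0.0047 -0.      0.0016] twist units -0.0004
```

Call:
move_arm:
  deltas:
    - [0, 0, -0.002, 0, 10]
    - [0, 0, -0.003, 0, 10]
    - [0, 0, -0.003, 0, 10]
    - [0, 0, -0.003, 0, 10]
    - [0, 0, -0.003, 0, 10]
    - [0, 0, -0.003, 0, 10]
    - [0, 0, -0.003, 0, 10]
    - [0, 0, -0.003, 0, 10]
  force: 40

```text
t: 19.52
tcp_pos: [0.5152, 0.0497, 0.2056]
tool_rot: [0.983, -0.184, 0.0, 0.0]
force: [0.1, 1.8, 0.8]
finger_gap: 0.288
```

Call:
move_arm:
  deltas:
    - [0, 0, 0, 0, 30]
    - [0, 0, 0, 0, 33]
    - [0, 0, 0, 0, 36]
    - [0, 0, 0, 0, 40]
    - [0, 0, 0, 0, 45]
    - [0, 0, 0, 0, 50]
    - [0, 0, 0, 0, 50]
    - [0, 0, 0, 0, 50]
  force: 30

```text
t: 20.18
tcp_pos: [0.5152, 0.0496, 0.2057]
tool_rot: [0.983, -0.184, 0.0, 0.0]
force: [0.5, 0.9, -0.6]
finger_gap: 0.498
```

```bash
python3 d.py 0.517 0.049 0.204 -111.2
python3 - <<'E'
from h import *
for n in("wrist",):
    c=manip.get_calibration(n); p,d=manip.snapshot(n); np.savez(n+"8.npz",p=p,d=d,pose=c["pose"])
    cv2.imwrite(f"pics/{n}8.png",p[...,::-1])
E
```

```text
tcp [0.5152 0.0496 0.2057] yaw_y -111.21 tilt 0.01 q [-0.12  0.43  1.74 -0.    0.97  1.82] F [ 0.49  0.86 -0.56] T [-0.04 -0.    0.04] gap 0.498 t 20.1833
shift units [ 0.0048 -0.0002  0.0042] twist units -0.0004
```

View pics/wrist8.png

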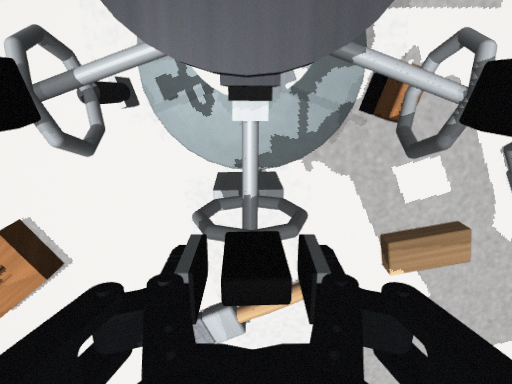

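Call:
move_arm:
  deltas:
    - [0, 0, -0.02, 0, 50]
    - [0, 0, -0.05, 0, 50]
    - [0, 0, -0.1, 0, 50]
    - [0, 0, -0.16, 0, 50]
    - [0, 0, -0.24, 0, 50]
    - [0, 0, -0.32, 0, 50]
    - [0, 0, -0.4, 0, 50]
    - [0, 0, -0.42, 0, 50]

```text
t: 20.9
tcp_pos: [0.5175, 0.0495, 0.38]
tool_rot: [0.983, -0.184, 0.006, -0.0]
force: [0.8, -0.2, -0.3]
finger_gap: 0.502
```

Call:
move_arm:
  deltas:
    - [-0.05, -0.05, 0, 0, 50]
    - [-0.1, -0.12, 0, 0, 50]
    - [-0.15, -0.2, 0, 0, 50]
    - [-0.15, -0.28, 0, 0, 50]
    - [-0.15, -0.36, 0, 0, 50]
    - [-0.15, -0.44, 0, 0, 50]
    - [-0.15, -0.5, 0, 0, 50]
    - [-0.15, -0.5, 0, 0, 50]

```text
t: 21.57
tcp_pos: [0.5324, 0.2618, 0.3731]
tool_rot: [0.983, -0.182, 0.0, -0.001]
force: [-0.0, -0.4, 0.5]
finger_gap: 0.501
```

Run:
```python
from h import *
print(manip.sense()["force"])
for n in("wrist","scene","top"):
    c=manip.get_calibration(n); p,d=manip.snapshot(n); np.savez(n+"9.npz",p=p,d=d,pose=c["pose"])
    cv2.imwrite(f"pics/{n}9.png",cv2.resize(p[150:300,165:350,::-1],None,fx=4,fy=4,interpolation=cv2.INTER_CUBIC) if n=="scene" else p[...,::-1])
    c["pose"]=np.array(c["pose"]);P=cloud(c,d);H=np.nan_to_num(P[...,2])
    X,Y=P[...,0],P[...,1]
    m=(H>.165)&(H<.19)&(abs(X-.54)<.03)&(abs(Y-.042)<.015); print(n,"bar",m.sum(),np.median(P[m],0) if m.any() else "")
    m=(H>.225)&(H<.25)&(abs(X-.517)<.02)&(abs(Y-.05)<.025); print(n,"grip top",m.sum(),np.median(P[m],0) if m.any() else "",H[m].max() if m.any() else "")
```

```text
[-0.03601313 -0.38666016  0.50721616]
wrist bar 561 [0.54575331 0.03951945 0.18064205]
wrist grip top 445 [0.51653025 0.05201136 0.23270501] 0.23524869463253056
scene bar 36 [0.54108028 0.04345867 0.17931164]
scene grip top 24 [0.51929081 0.05110271 0.23033128] 0.236408496564394
top bar 29 [0.54563707 0.03438801 0.18001756]
top grip top 36 [0.51437509 0.04200002 0.23136221] 0.23703691010477757
```

View pics/scene9.png

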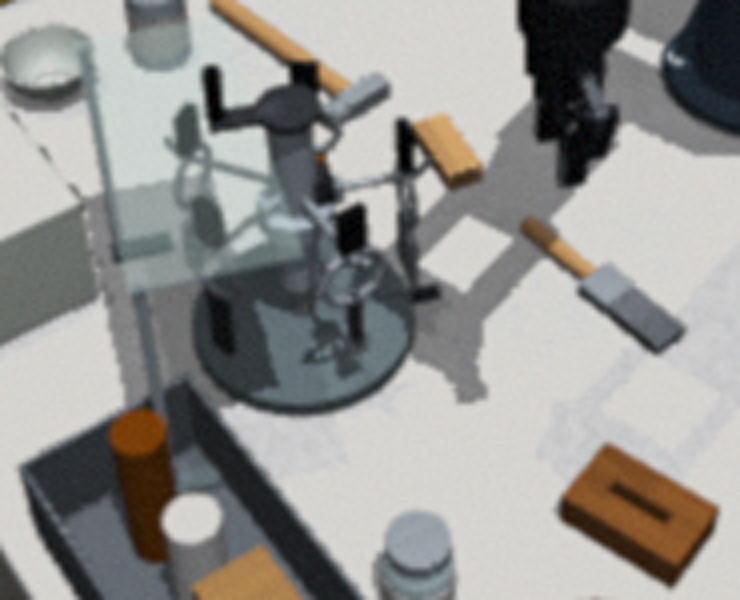

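View pics/wrist9.png

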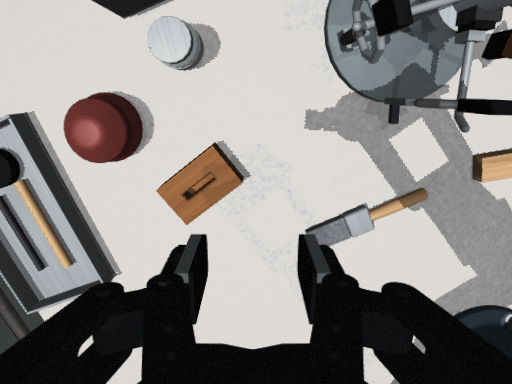

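View pics/top9.png

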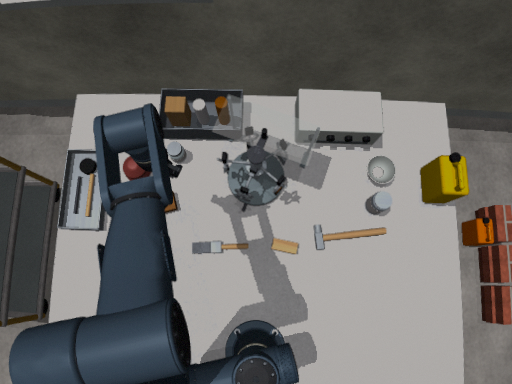

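```bash
python3 -c "
from station import manip
print(manip.sign_off())"
```

```text
the job is handed in; nothing more can be done
None
```

The scraper is hanging by its ring on the empty hook. The hook is at the front and pressed down onto its stop. I handed the job in at about 21.7 s; no verdict is reported.

- **Carousel:** I gripped the crank peg and turned the carousel about 96° clockwise. Afterwards the hook's bar pointed within about 1–2° of the pointer direction. Measured against my own estimate of the axis, it was up to 6 mm sideways, against the 22 mm allowed. The cameras disagreed by about 4 mm on the bar's position.
- **Hanging:** I lifted the scraper upright, passed the ring over the hook's tip and lowered it in small steps. The hook slid at about 7.6 N, then the force rose as it reached its stop. I pressed to about 15 N, which stays under the 25 N limit, eased off and let go. The force comes from the wrist reading less the scraper's weight; I had no direct contact reading.
- **Last checks:** All three cameras put the bar about 12.5 mm lower than before, so the hook is fully down. The scraper's grip sits within about 3 mm of the seat in the wrist view. The gripper was clear of the scraper, and the bystanders in view had not visibly moved, judged by eye only.

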